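# Clear the setting bench: pieces to their nests, pallet to its mark

### The arm

A 6-joint arm with a two-finger parallel gripper is mounted at the origin on the work surface. World frame = base frame: x ahead of the robot, y to its left, z up, the work surface at z = 0. Lengths are in m, angles in degrees, forces in N, time in s.
With the tool pointing down it reaches from about 0.25 to 0.725 m from the base axis. Payload 9.7 kg.
Tool frame: the origin (TCP) lies midway between the tips of the shut fingers; the grasp point (between the pads) lies 19 mm behind it; z points along the fingers, y is the line along which they close (so a half turn about z gives the same grasp; the last joint's range is limited). The gripper opens to 85 mm and grips with 20 to 120 N. Pads are 22 mm wide; open, the fingers measure 114 mm over their backs; the gripper's body (76 mm by 85 mm) begins 54 mm behind the grasp point. The pads swing forward as they close: fully open they stand 13 mm farther back than shut.
Start: joints at [63.77, 4.979, 10.078, 95.1, 0, 90], TCP at [0.243, 0.493, 0.231] pointing down, gripper open.
Joint ranges: [-179.16, 179.16], [-48.56, 103.87], [-65.8, 70.77], [-126.05, 130.52], [-82.76, 87.17], [-180, 180]. Speed limits (degrees/s): [127.2, 127.2, 147.25, 180, 180, 180].

### API

Orientations are given as [roll, pitch, yaw] about the fixed x, y, z axes, in that order (R = Rz(yaw) Ry(pitch) Rx(roll)).
In Python, from workcell import bot gives the robot as it stands.
- The arm moves only by the shell command python3 -m crank 'ROWS' [FORCE]. ROWS is JSON, a list of rows, each an object with "gripper": the finger opening in mm, from 0 to 85.4; "travel": the shift along the tool's x, y, z in mm, a list of three; "twist": the turn, a rotation vector about the tool's x, y, z in rad, a list of three. In form: [{"gripper": gripper, "travel": [tx, ty, tz], "twist": [rx, ry, rz]}, ...]. A call has 1 to 12 rows; each row shifts and turns the commanded pose from where the row before left it, along the tool's axes as they then stand; what a row does not reach is not made up. A row lasts 1/8 s, in which the tool goes at most 62.5 mm and 10.7 degrees, less where a joint would pass 70% of its speed; a pose out of reach is approached as far as the arm can. A call is refused whole if a number of a shift passes 62.5 or a number of a turn 0.188, either way. A call with a gripper value outside its range is refused whole. The fingers move at their own pace and stop on an object; FORCE is the grip in N (left out, the last holds). Time passes only in rows, so rows that do not move let the fingers close. It gives the time, the measured TCP pose, the force, the opening and the grip force at its end, in the units of the state.
- bot.get_obs(): the state, without advancing time (a new reading comes with each control period).
- bot.camera(name): name is "scene" or "top" or "wrist"; returns the picture (400x640x3 uint8, red, green, blue); there is no depth.
- bot.calibration(name): a dict with "vfov" (degrees; the focal length in pixels is half the picture's height over the tangent of half this angle, whatever the lens; pixels are square), "cx", "cy" (the principal point, pixels), "camera_from_world" (4x4, takes a point from world to camera coordinates). Camera axes: x right, y down, z forward; pixel columns grow to the right and rows downward; lengths in m; the calibration is good to about 2 mm. A picture is of the moment at which its call begins: read the wrist's pose just before it. calibration takes no time and is no camera call; for the wrist camera it gives the pose at the moment of the call.
- bot.job_done(): hands the job in; it is judged then, once.
The state is a dict: "time": time; "q": joint angles; "qd": joint speeds; "joint_efforts": joint torques, N m; "ee_pos": TCP position; "tcp_rot": TCP orientation; "wrist_force": force on the tool from outside, world axes, zero at the start; "torque": the same for the moment, N m; "opening": finger opening in m; "grasp_force": force on a finger pad.
Only numpy, scipy, OpenCV 4.12 (cv2) and the standard library are available. Lean on these libraries where they do the work, as an engineer would, in place of code of your own. Each camera call takes 0.05 s, during which the arm holds its last target. There are 200 camera calls.

### The job

Put every steel setting piece that is out on the bench back into its own labelled pocket in the storage rack, upright and resting on the pocket's floor. When they are all home, slide the dark pallet along the bench, without lifting it, until it sits squarely in the middle of its taped outline, well clear of the tape all round. Leave everything else where it is.

Things in the scene. Friction and masses are not known exactly. Their poses are not given: they have to be found in the camera images.
- disc_mid (a point): the large round setting disc, plain steel, 44 mm diameter, 28 mm tall. Stands on the bench at the start; may be absent (None). Point at its centre, half-way up (14 mm over its underside); z up.
- pin_mid (a point): the small round setting disc, plain steel, 26 mm diameter, 28 mm tall. Stands on the bench at the start; may be absent (None). Point at its centre, half-way up (14 mm over its underside); z up.
- bar_mid (a point): the thick bar, a plain steel setting block 22 mm wide (its x) by 54 mm long (its y), 28 mm tall. Stands on the bench at the start; may be absent (None). Point at its centre, half-way up (14 mm over its underside); z up.
- slim_mid (a point): the slim bar, a plain steel setting block 14 mm wide (its x) by 48 mm long (its y), 26 mm tall. Stands on the bench at the start; may be absent (None). Point at its centre, half-way up (13 mm over its underside); z up.
- square_mid (a point): the small square setting block, plain steel, 30 by 30 mm (along its x and y), 28 mm tall. Stands on the bench at the start; may be absent (None). Point at its centre, half-way up (14 mm over its underside); z up.
- plate_mid (a point): the large square setting block, plain steel, 44 by 44 mm (along its x and y), 26 mm tall. Stands on the bench at the start; may be absent (None). Point at its centre, half-way up (13 mm over its underside); z up.
- hex_mid (a point): the hexagonal setting block, plain steel, 30 mm across flats (one pair of flats faces its x and -x), 28 mm tall. Stands on the bench at the start; may be absent (None). Point at its centre, half-way up (14 mm over its underside); z up.
- nest_disc_pocket (a point): own pocket of the piece 'disc' in the storage rack: round, 52 mm diameter, 8 mm deep, in a grey nest block. Point at the centre of the pocket's floor, which lies 12 mm above the bench; the block's flat top, 60 mm (x) by 72 mm (y), is at 20 mm. Axes as the rack's. The -x side bears a white label with a small black picture of the piece's plan. Eight fixed nests, in any order, 88 mm apart along the rack's x, 76 mm along its y.
- nest_pin_pocket (a point): own pocket of the piece 'pin' in the storage rack: round, 34 mm diameter, 8 mm deep, in a grey nest block. Point at the centre of the pocket's floor, which lies 12 mm above the bench; the block's flat top, 60 mm (x) by 72 mm (y), is at 20 mm. Axes as the rack's. The -x side bears a white label with a small black picture of the piece's plan. Eight fixed nests, in any order, 88 mm apart along the rack's x, 76 mm along its y.
- nest_bar_pocket (a point): own pocket of the piece 'bar' in the storage rack: 30 mm along its x by 62 mm along its y, 8 mm deep, in a grey nest block. Point at the centre of the pocket's floor, which lies 12 mm above the bench; the block's flat top, 60 mm (x) by 72 mm (y), is at 20 mm. Axes as the rack's. The -x side bears a white label with a small black picture of the piece's plan. Eight fixed nests, in any order, 88 mm apart along the rack's x, 76 mm along its y.
- nest_slim_pocket (a point): own pocket of the piece 'slim' in the storage rack: 22 mm along its x by 56 mm along its y, 8 mm deep, in a grey nest block. Point at the centre of the pocket's floor, which lies 12 mm above the bench; the block's flat top, 60 mm (x) by 72 mm (y), is at 20 mm. Axes as the rack's. The -x side bears a white label with a small black picture of the piece's plan. Eight fixed nests, in any order, 88 mm apart along the rack's x, 76 mm along its y.
- nest_square_pocket (a point): own pocket of the piece 'square' in the storage rack: 38 by 38 mm along its x and y, 8 mm deep, in a grey nest block. Point at the centre of the pocket's floor, which lies 12 mm above the bench; the block's flat top, 60 mm (x) by 72 mm (y), is at 20 mm. Axes as the rack's. The -x side bears a white label with a small black picture of the piece's plan. Eight fixed nests, in any order, 88 mm apart along the rack's x, 76 mm along its y.
- nest_plate_pocket (a point): own pocket of the piece 'plate' in the storage rack: 52 by 52 mm along its x and y, 8 mm deep, in a grey nest block. Point at the centre of the pocket's floor, which lies 12 mm above the bench; the block's flat top, 60 mm (x) by 72 mm (y), is at 20 mm. Axes as the rack's. The -x side bears a white label with a small black picture of the piece's plan. Eight fixed nests, in any order, 88 mm apart along the rack's x, 76 mm along its y.
- nest_hex_pocket (a point): own pocket of the piece 'hex' in the storage rack: round, 44 mm diameter, 8 mm deep, in a grey nest block. Point at the centre of the pocket's floor, which lies 12 mm above the bench; the block's flat top, 60 mm (x) by 72 mm (y), is at 20 mm. Axes as the rack's. The -x side bears a white label with a small black picture of the piece's plan. Eight fixed nests, in any order, 88 mm apart along the rack's x, 76 mm along its y.
- pallet_mid (a point): the loose pallet: a solid dark steel-coloured plate, 110 mm (its x) by 90 mm (its y) by 32 mm tall, about 0.8 kg (0.6 to 1.1), lying flat on the bench. Point at its centre, 16 mm above the bench. It slides when pushed at its sides low down.
- mark: the pallet's parking place: a rectangle of thin white tape flat on the bench, 134 mm (its x) by 114 mm (its y) inside the tape, so the pallet has 12 mm to spare all round when centred. Origin at its centre on the bench; its x is the side for the pallet's x (110 mm). Setting pieces may stand on it at the start.
- ball: bystander: the white calibration ball on a round foot (36 mm diameter, 49 mm tall in all), standing in its own nest, the eighth of the rack. Origin under its foot.
- oil: bystander: small white oil bottle, 48 mm diameter, 100 mm tall. Origin under its centre.
- driver: bystander: screwdriver lying on the bench, 170 mm long along its x.
- brush: bystander: small brush lying on the bench, 160 mm long along its x.
- screws: bystander: small clear open box, 70 by 50 by 30 mm. Origin under its centre.
- caliper: bystander: steel caliper lying on the bench, 160 mm long along its x.
- jar: bystander: clear jar with a black lid, 60 mm diameter, 60 mm tall. Origin under its centre.

How it is judged:
By the outcome, as a careful person would: the job done as asked, in the order asked, and still so for the second after the job is handed in, with the robot touching nothing.
Of disc, pin, bar, slim, square, plate, hex only 5 to 7 are there at a start; the rules pass over those that are not, and their reading is None.
At some moment in a run one of pallet, disc, square, plate may be knocked a few centimetres aside while the robot is not near it.
It also fails if it takes over 210 s, if anything falls off the work surface, if the arm or the gripper's body presses on something with over 40 N, if the wrist force passes 120 N, or if a joint passes its speed limit or range.

## Working session

There is one attempt and no reset: what is moved stays moved. The work goes in short steps, Python scripts to look and compute and a shell command to move; the robot and the scene stay as the last step left them, time stands still between calls to the robot, and variables do not carry over. Pictures are saved under pics/ and viewed, at most 14 in all, crops included, and the job is handed in when it is done.

```bash
ls; mkdir -p pics
python3 - <<'E'
from workcell import bot
import cv2
for n in("top","scene"):
    c=bot.calibration(n);print(n,c)
    cv2.imwrite(f"pics/{n}0.png",bot.camera(n)[:,:,::-1])
print(bot.get_obs())
E
```

```text
pics
top {'vfov': 56.15128900786803, 'cx': 315.53015572373414, 'cy': 194.5829291320334, 'camera_from_world': array([[-0.01772396, -0.99984055,  0.00217822,  0.04118512],
       [-0.9805034 ,  0.01695468, -0.19576932,  0.55310741],
       [ 0.19570117, -0.00560556, -0.98064756,  0.95566235],
       [ 0.        ,  0.        ,  0.        ,  1.        ]])}
scene {'vfov': 55.9218328421832, 'cx': 322.94988187576485, 'cy': 197.9692317144464, 'camera_from_world': array([[ 0.81908905,  0.5732487 ,  0.02188734, -0.48159417],
       [ 0.33841745, -0.452038  , -0.8253092 , -0.13539751],
       [-0.46321352,  0.68340879, -0.56425674,  1.38246691],
       [ 0.        ,  0.        ,  0.        ,  1.        ]])}
{'time': 0.1, 'q': array([ 6.37678663e+01,  5.00742116e+00,  1.00366651e+01,  9.51030523e+01,
       -7.64821058e-05,  9.00007769e+01]), 'qd': array([ 0.01979232, -0.14356372,  0.14297061,  0.01963276, -0.03432433,
       -0.03948385]), 'joint_efforts': array([-1.66116279e-04, -5.21562159e+01,  4.65651834e+01,  1.60616072e-02,
        2.20811989e-05, -1.29921733e-05]), 'ee_pos': array([0.24299625, 0.49313437, 0.2306382 ]), 'tcp_rot': array([-1.79926192e+02,  7.74829013e-05,  1.53767089e+02]), 'wrist_force': array([ 0.40871106, -0.2076395 , -0.27518431]), 'torque': array([-0.0534657 , -0.0066811 ,  0.00545901]), 'grasp_force': 0.0, 'opening': 0.08572582241519529}
```

View pics/top0.png

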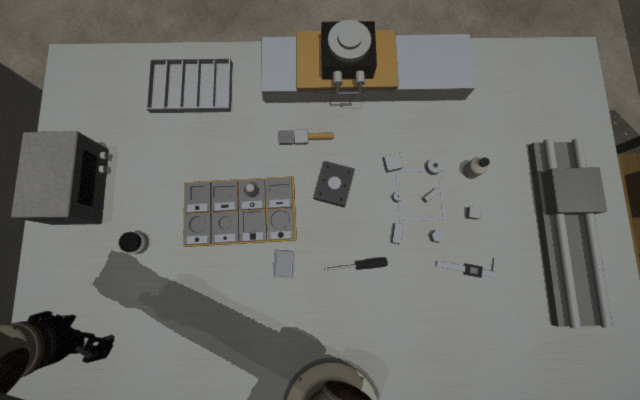

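View pics/scene0.png

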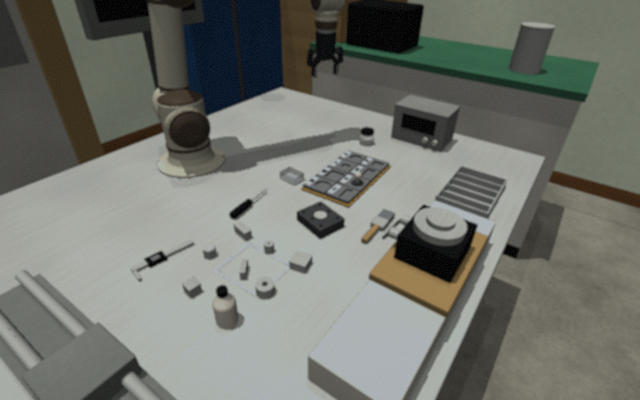

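The top view shows the rack at (185–296, 178–245), the pallet at (335,184), and the tape around (420,196). There are seven steel pieces near (393,162), (434,167), (397,196), (430,195), (474,212), (397,233) and (437,237). I'll enlarge both regions next.

```bash
python3 - <<'E'
import cv2,numpy as np
a=cv2.imread("pics/top0.png")
p=cv2.resize(a[145:250,375:490],None,fx=5,fy=5,interpolation=cv2.INTER_CUBIC)
r=cv2.resize(a[170:252,178:302],None,fx=6,fy=6,interpolation=cv2.INTER_CUBIC)
cv2.imwrite("pics/p.png",p);cv2.imwrite("pics/r.png",r)
E
cat > h.py <<'E'
from workcell import bot
import numpy as np,cv2
def ray(cal,uv,z):
    f=200/np.tan(np.radians(cal["vfov"]/2));T=cal["camera_from_world"];R=T[:3,:3];o=-R.T@T[:3,3]
    uv=np.atleast_2d(np.asarray(uv,float))
    d=np.c_[(uv-[cal["cx"],cal["cy"]])/f,np.ones(len(uv))]@R
    return (o+d*((z-o[2])/d[:,2])[:,None])[:,:2]
def proj(cal,P):
    f=200/np.tan(np.radians(cal["vfov"]/2));T=cal["camera_from_world"];c=np.atleast_2d(P)@T[:3,:3].T+T[:3,3]
    return c[:,:2]/c[:,2:]*f+[cal["cx"],cal["cy"]]
E
python3 - <<'E'
from h import *
c=bot.calibration("top")
for n,u,z in [("plate",(393,161),.026),("disc",(434,165),.028),("pin",(397,195),.028),("slim",(430,194),.026),("sq",(474,211),.028),("bar",(398,232),.028),("hex",(437,236),.028),("pallet",(335,184),.032),("rackTL",(184,182),.02),("TR",(294,178),.02),("BR",(296,241),.02),("BL",(184,245),.02)]:print(n,ray(c,u,z)[0].round(3))
print(ray(c,[[395,172],[440,172],[443,219],[397,220]],0).round(3))
E
```

```text
plate [ 0.652 -0.189]
disc [ 0.638 -0.303]
pin [ 0.554 -0.194]
slim [ 0.556 -0.286]
sq [ 0.506 -0.403]
bar [ 0.452 -0.191]
hex [ 0.439 -0.296]
pallet [ 0.587 -0.023]
rackTL [0.603 0.4  ]
TR [0.609 0.091]
BR [0.433 0.087]
BL [0.427 0.391]
[[ 0.627 -0.199]
 [ 0.625 -0.328]
 [ 0.489 -0.326]
 [ 0.488 -0.196]]
```

View pics/p.png

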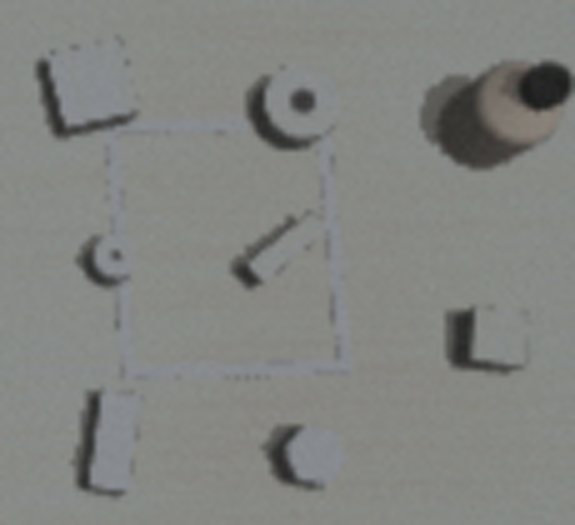

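View pics/r.png

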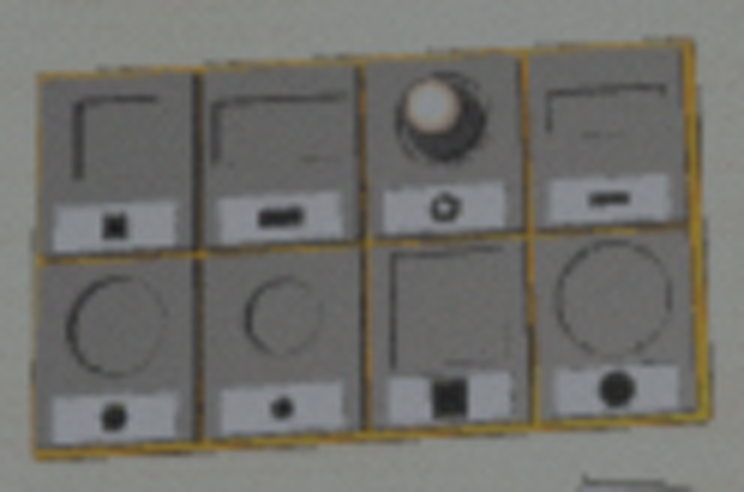

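The enlarged crops show these nests. Far row from the left: square, bar, ball, slim. Near row from the left: hex, pin, plate, disc. All seven pieces are out, with the slim bar turned about 40°. Next is a wrist-camera look at the rack.

```bash
python3 -m crank '[{"gripper":85,"travel":[0,0,0],"twist":[0,0,0.159]},{"gripper":85,"travel":[0,0,0],"twist":[0,0,0.159]},{"gripper":85,"travel":[0,0,0],"twist":[0,0,0.159]},{"gripper":85,"travel":[0,0,0],"twist":[0,0,0.159]},{"gripper":85,"travel":[0,0,0],"twist":[0,0,0.159]},{"gripper":85,"travel":[0,0,0],"twist":[0,0,0.159]},{"gripper":85,"travel":[0,0,0],"twist":[0,0,0.159]}]' 40
python3 -m crank '[{"gripper":85,"travel":[-34,27,-16],"twist":[0,0,0]},{"gripper":85,"travel":[-34,27,-16],"twist":[0,0,0]},{"gripper":85,"travel":[-34,27,-16],"twist":[0,0,0]},{"gripper":85,"travel":[-34,27,-16],"twist":[0,0,0]},{"gripper":85,"travel":[-34,27,-16],"twist":[0,0,0]},{"gripper":85,"travel":[-34,27,-16],"twist":[0,0,0]},{"gripper":85,"travel":[-34,27,-16],"twist":[0,0,0]},{"gripper":85,"travel":[-34,27,-16],"twist":[0,0,0]},{"gripper":85,"travel":[0,0,0],"twist":[0,0,0]}]'
python3 - <<'E'
from h import *
o=bot.get_obs();c=bot.calibration("wrist");print(o["ee_pos"],o["tcp_rot"],c)
cv2.imwrite("pics/w1.png",bot.camera("wrist")[:,:,::-1]);T=c["camera_from_world"]
print(-T[:3,:3].T@T[:3,3])
E
```

```text
time: 0.98
ee_pos: [0.243, 0.4932, 0.2308]
tcp_rot: [-180.0, 0.0, 89.7]
wrist_force: [0.2, 0.7, -0.3]
opening: 0.0846
grasp_force: 0.0
time: 2.1
ee_pos: [0.4606, 0.2195, 0.3597]
tcp_rot: [180.0, 0.0, 89.8]
wrist_force: [0.2, -0.4, -0.8]
opening: 0.0853
grasp_force: 0.0
[0.46062402 0.21953825 0.35971735] [1.79958480e+02 1.18053808e-03 8.97993539e+01] {'vfov': 66.17153124926566, 'cx': 320.38830180175324, 'cy': 198.3485479090967, 'camera_from_world': array([[ 9.99994388e-01, -3.27305421e-03,  7.14335660e-04,
        -4.61314142e-01],
       [-3.33986161e-03, -9.57355155e-01,  2.88894362e-01,
         1.38751163e-01],
       [-2.61693982e-04, -2.88895127e-01, -9.57360714e-01,
         5.66503295e-01],
       [ 0.00000000e+00,  0.00000000e+00,  0.00000000e+00,
         1.00000000e+00]])}
[0.46192321 0.29498428 0.5025931 ]
```

View pics/w1.png

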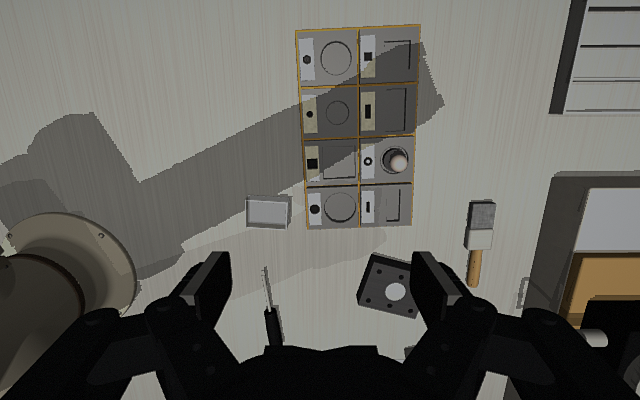

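The wrist view at yaw 90° has image right = +x and up = +y. The rack is at columns 296–420, rows 25–228, with round pockets near (336,58), (337,112) and (339,207). I'll take a closer look at the rack, then swing over to the pieces at yaw 0.

```bash
cat >> h.py <<'E'
def snap(n,name="wrist"):
    c=bot.calibration(name);i=bot.camera(name)[:,:,::-1].copy();cv2.imwrite(f"pics/{n}.png",i);np.save(f"pics/{n}.npy",c,allow_pickle=True);return i,c
def load(n):return cv2.imread(f"pics/{n}.png"),np.load(f"pics/{n}.npy",allow_pickle=True).item()
E
python3 -m crank '[{"gripper":85,"travel":[-37,7,27],"twist":[0,0,0]},{"gripper":85,"travel":[-37,7,27],"twist":[0,0,0]},{"gripper":85,"travel":[-37,7,27],"twist":[0,0,0]},{"gripper":85,"travel":[-37,7,27],"twist":[0,0,0]},{"gripper":85,"travel":[-37,7,27],"twist":[0,0,0]},{"gripper":85,"travel":[-37,7,27],"twist":[0,0,0]},{"gripper":85,"travel":[0,0,0],"twist":[0,0,0]}]'
python3 -c "
from h import *
snap('rack')"
python3 -m crank '[{"gripper":85,"travel":[-48,-17,-8],"twist":[0,0,0.157]},{"gripper":85,"travel":[-42,-24,-8],"twist":[0,0,0.157]},{"gripper":85,"travel":[-38,-30,-8],"twist":[0,0,0.157]},{"gripper":85,"travel":[-30,-36,-8],"twist":[0,0,0.157]},{"gripper":85,"travel":[-20,-40,-8],"twist":[0,0,0.157]},{"gripper":85,"travel":[-10,-40,0],"twist":[0,0,0.157]},{"gripper":85,"travel":[0,0,0],"twist":[0,0,0.157]},{"gripper":85,"travel":[0,0,0],"twist":[0,0,0.157]},{"gripper":85,"travel":[0,0,0],"twist":[0,0,0.157]},{"gripper":85,"travel":[0,0,0],"twist":[0,0,0.153]},{"gripper":85,"travel":[0,0,0],"twist":[0,0,0]}]'
python3 - <<'E'
from h import *
i,c=snap('pcs');r,c2=load('rack')
cv2.imwrite("pics/both.png",np.hstack([i[:,110:530],r[20:320,160:540][:300,:380].copy() if 0 else cv2.copyMakeBorder(r[0:300,200:520],0,100,0,0,cv2.BORDER_CONSTANT)]))
E
```

```text
time: 3.02
ee_pos: [0.4998, -0.0015, 0.1944]
tcp_rot: [-179.7, 0.0, 89.9]
wrist_force: [-0.4, 0.8, 0.6]
opening: 0.0851
grasp_force: 0.0
time: 4.45
ee_pos: [0.2886, -0.0942, 0.2379]
tcp_rot: [180.0, -0.1, 0.4]
wrist_force: [0.0, -0.5, 1.0]
opening: 0.0846
grasp_force: 0.0
```

View pics/both.png

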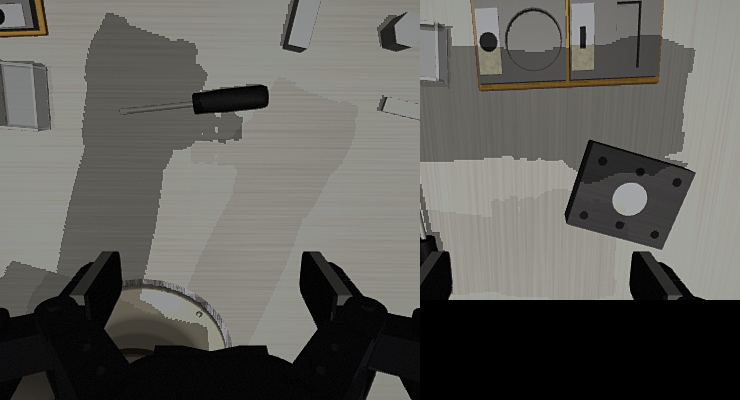

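That view aimed too far back, because the camera tilts towards the tool. It does show the pallet and the disc and slim nests. I'll move above the pieces.

```bash
python3 -m crank '[{"gripper":85,"travel":[42,37,-4],"twist":[0,0,0]},{"gripper":85,"travel":[42,37,-4],"twist":[0,0,0]},{"gripper":85,"travel":[42,37,-4],"twist":[0,0,0]},{"gripper":85,"travel":[42,37,-4],"twist":[0,0,0]},{"gripper":85,"travel":[42,37,-4],"twist":[0,0,0]},{"gripper":85,"travel":[0,0,0],"twist":[0,0,0]},{"gripper":85,"travel":[0,0,0],"twist":[0,0,0]}]'
python3 - <<'E'
from h import *
i,c=snap('pcs2')
E
```

```text
time: 5.38
ee_pos: [0.4993, -0.2786, 0.257]
tcp_rot: [-180.0, 0.1, 0.4]
wrist_force: [-0.4, 0.8, -0.1]
opening: 0.0848
grasp_force: 0.0
```

View pics/pcs2.png

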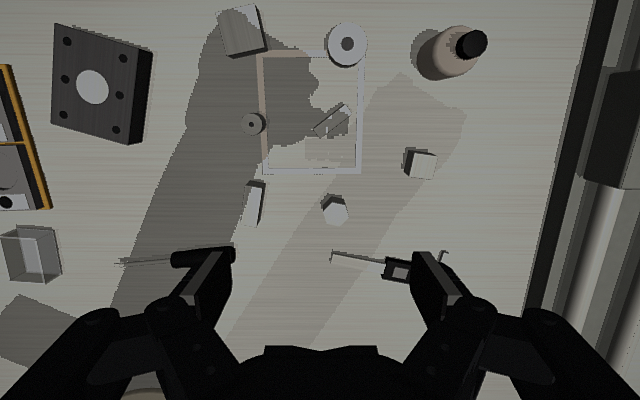

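Wrist view pcs2 shows plate (242,30), disc (347,43), pin (252,124), slim (332,118), square (420,163), bar (255,203), hex (335,209), and the tape rectangle at (258–362, 52–173). I'll enlarge it to read corners.

Run:
```python
from h import *
i,c=load('pcs2')
k=cv2.resize(i[0:230,205:445],None,fx=2.6,fy=2.6,interpolation=cv2.INTER_CUBIC)
k=cv2.convertScaleAbs(k,alpha=1.25,beta=0);
for t in range(0,230,20):
    cv2.putText(k,str(t),(0,int(t*2.6)+4),0,.3,(0,0,255));cv2.line(k,(18,int(t*2.6)),(24,int(t*2.6)),(0,0,255))
for t in range(220,445,20):
    cv2.putText(k,str(t),(int((t-205)*2.6)-8,590),0,.3,(0,0,255));cv2.line(k,(int((t-205)*2.6),578),(int((t-205)*2.6),583),(0,0,255))
cv2.imwrite("pics/k.png",k)
```

```text
(no output)
```

View pics/k.png

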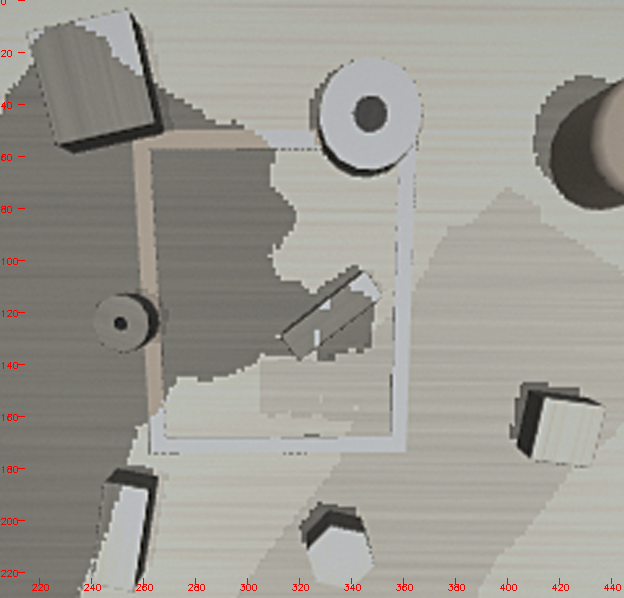

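The enlarged crop is clear enough to read top-face corners for every piece; I convert these to world coordinates now.

Run:
```python
from h import *
i,c=load('pcs2')
k=lambda p:np.array(p,float)/2.6+[205,0]-[.3,.3]
def W(p,z):return ray(c,k(p),z)*1000
for n,p,z in [("plate",[(27,32),(128,9),(156,122),(62,145)],.026),("slim",[(362,270),(380,292),(303,360),(283,336)],.026),("square",[(541,396),(604,404),(591,467),(529,457)],.028)]:
    w=W(p,z);d=np.roll(w,-1,0)-w
    print(n,w.mean(0).round(1),np.hypot(*d.T).round(1),np.degrees(np.arctan2(d[:,1],d[:,0])).round(1))
print("disc",W((370,113),.028),"pin",W((121,323),.028),"hex",W((340,556),.028))
print("hexpts",W([(340,527),(340,585),(306,556),(373,556)],.028))
w=W([(106,484),(147,490),(135,588)],.028);print("bar",w)
print("tape inner",W([(151,149),(398,149),(395,437),(164,438)],0).round(1))
print("top bar",ray(bot.calibration("top"),np.array([(105,390),(138,397),(125,492),(95,488)])/5+[375,145],.028))
```

```text
plate [ 652.5 -188.3] [43.1 43.1 41.8 44.1] [ -78.5 -167.2  102.8   14.5]
slim [ 556.7 -290. ] [12.6 46.  14.2 45.8] [-138.3  131.5   40.7  -50.5]
square [ 504.4 -401.5] [29.9 30.3 30.4 29.2] [-96.7 175.   81.2  -5.8]
disc [[ 639.67163287 -304.61375046]] pin [[ 552.56023538 -194.50101887]] hex [[ 441.23137851 -296.28591615]]
hexpts [[ 456.26978697 -295.95754402]
 [ 425.85214096 -296.62173046]
 [ 441.09443419 -279.48163352]
 [ 441.36427545 -312.59354826]]
bar [[ 477.06563343 -182.91269238]
 [ 474.23531187 -202.50010077]
 [ 423.39714645 -194.02948149]]
tape inner [[ 628.9 -206.6]
 [ 629.7 -320.1]
 [ 495.6 -324.3]
 [ 494.1 -206.9]]
top bar [[ 0.47625579 -0.18665856]
 [ 0.47211276 -0.20442039]
 [ 0.42082603 -0.19415062]
 [ 0.42325494 -0.17808321]]
```

The sizes agree with the given dimensions. Disc first: descend and grip it.

```bash
python3 -m crank '[{"gripper":85,"travel":[47,9,0],"twist":[0,0,0]},{"gripper":85,"travel":[47,9,0],"twist":[0,0,0]},{"gripper":85,"travel":[46,8,0],"twist":[0,0,0]},{"gripper":85,"travel":[0,0,50],"twist":[0,0,0]},{"gripper":85,"travel":[0,0,50],"twist":[0,0,0]},{"gripper":85,"travel":[0,0,50],"twist":[0,0,0]},{"gripper":85,"travel":[0,0,50],"twist":[0,0,0]},{"gripper":85,"travel":[0,0,0],"twist":[0,0,0]},{"gripper":85,"travel":[0,0,0],"twist":[0,0,0]}]'
python3 -m crank '[{"gripper":85,"travel":[0,0,20],"twist":[0,0,0]},{"gripper":85,"travel":[0,0,20],"twist":[0,0,0]},{"gripper":85,"travel":[0,0,8],"twist":[0,0,0]},{"gripper":85,"travel":[0,0,0],"twist":[0,0,0]},{"gripper":35,"travel":[0,0,0],"twist":[0,0,0]},{"gripper":35,"travel":[0,0,0],"twist":[0,0,0]},{"gripper":35,"travel":[0,0,0],"twist":[0,0,0]},{"gripper":35,"travel":[0,0,0],"twist":[0,0,0]},{"gripper":35,"travel":[0,0,0],"twist":[0,0,0]},{"gripper":35,"travel":[0,0,0],"twist":[0,0,0]}]' 60
```

```text
time: 6.55
ee_pos: [0.6401, -0.3044, 0.061]
tcp_rot: [179.9, -0.2, 0.3]
wrist_force: [0.1, -0.3, 1.5]
opening: 0.0851
grasp_force: 0.0
time: 7.8
ee_pos: [0.6399, -0.305, 0.0106]
tcp_rot: [179.9, -0.1, 0.3]
wrist_force: [-0.3, -1.9, 6.1]
opening: 0.0417
grasp_force: 61.7
```

```bash
python3 -m crank '[{"gripper":35,"travel":[0,0,-50],"twist":[0,0,0]},{"gripper":35,"travel":[0,0,-50],"twist":[0,0,0]},{"gripper":35,"travel":[0,0,-50],"twist":[0,0,0]},{"gripper":35,"travel":[0,0,-50],"twist":[0,0,0]},{"gripper":35,"travel":[0,0,-50],"twist":[0,0,0]},{"gripper":35,"travel":[0,0,0],"twist":[0,0,0]}]'
python3 -m crank '[{"gripper":35,"travel":[-19.5,-54.5,0],"twist":[0,0,0]},{"gripper":35,"travel":[-19.5,-54.5,0],"twist":[0,0,0]},{"gripper":35,"travel":[-19.5,-54.5,0],"twist":[0,0,0]},{"gripper":35,"travel":[-19.5,-54.5,0],"twist":[0,0,0]},{"gripper":35,"travel":[-19.5,-54.5,0],"twist":[0,0,0]},{"gripper":35,"travel":[-19.5,-54.5,0],"twist":[0,0,0]},{"gripper":35,"travel":[-19.5,-54.5,0],"twist":[0,0,0]},{"gripper":35,"travel":[-19.5,-54.5,0],"twist":[0,0,0]},{"gripper":35,"travel":[-19.5,-54.5,0],"twist":[0,0,0]},{"gripper":35,"travel":[-19.5,-54.5,0],"twist":[0,0,0]},{"gripper":35,"travel":[0,0,0],"twist":[0,0,0]},{"gripper":35,"travel":[0,0,0],"twist":[0,0,0]}]'
python3 - <<'E'
from h import *
i,c=snap('rk')
P=[(.62,.41,.02),(.62,.07,.02),(.42,.07,.02),(.42,.41,.02)]
q=proj(c,P);print(q.round());a=np.maximum(q.min(0),0).astype(int);b=q.max(0).astype(int);b[1]=min(b[1],400)
f=2.4;k=cv2.resize(i[a[1]:b[1],a[0]:b[0]],None,fx=f,fy=f,interpolation=cv2.INTER_CUBIC);k=cv2.convertScaleAbs(k,alpha=1.3)
print(a,b,k.shape)
cv2.imwrite("pics/rkk.png",k)
E
```

```text
time: 8.55
ee_pos: [0.6403, -0.3048, 0.2639]
tcp_rot: [179.8, -0.4, 0.3]
wrist_force: [-0.5, -0.3, -4.3]
opening: 0.0419
grasp_force: 62.2
time: 10.05
ee_pos: [0.4398, 0.1058, 0.267]
tcp_rot: [-174.5, 0.2, 10.2]
wrist_force: [-0.4, -0.2, -3.1]
opening: 0.0419
grasp_force: 62.1
[[109. -38.]
 [404.  14.]
 [364. 186.]
 [114. 137.]]
[109   0] [404 186] (446, 708, 3)
```

View pics/rkk.png

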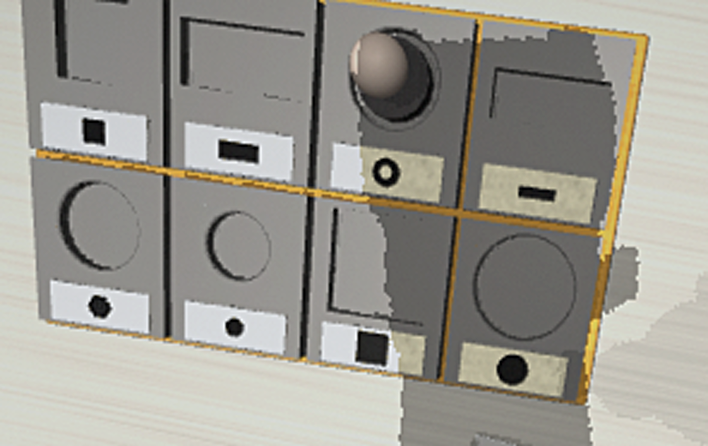

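The rack view shows the hex pocket at (100,225), pin pocket (238,245) and disc pocket (525,287) in crop pixels. The disc is still held. The tool came up short and tilted, so I check the joints as well.

Run:
```python
from h import *
o=bot.get_obs();print(o["time"],o["q"].round(1),o["qd"].round(1),o["ee_pos"].round(4),o["tcp_rot"].round(1))
i,c=load('rk')
k=np.array([(100,225),(238.5,245.5),(525.5,287),(181,17),(303,35),(492,70),(637,235-5)],float)/2.4+[109,0]-.3
w=ray(c,k,.02)*1000;print(w.round(1))
print(np.linalg.norm(w[1]-w[0]),np.linalg.norm(w[2]-w[0]),np.degrees(np.arctan2(*(w[0]-w[2])[::-1]))-90)
# bar/slim pocket corner prediction check
y=(w[0]-w[2])/np.linalg.norm(w[0]-w[2]);x=np.array([y[1],-y[0]])
y0=w[:3].mean(0)
hexp=(w[0]+w[1]+w[2])/3+y*(0-(-0-1*76-3*76)/3)  # col offset 0,1,3
print("hex pocket",hexp.round(1),"x axis",x.round(4))
N={n:hexp-76*j*y+88*r*x for n,j,r in [("hex",0,0),("pin",1,0),("plate",2,0),("disc",3,0),("square",0,1),("bar",1,1),("ball",2,1),("slim",3,1)]}
for n in N:print(n,N[n].round(1))
pc=np.array([N["bar"]+15*x+31*y,N["bar"]+15*x-31*y,N["slim"]+11*x+28*y])
print((proj(c,np.c_[pc/1000,[.02]*3])-[109,0])*2.4)
```

```text
10.1 [ 10.1  -7.3   1.9  99.4   5.5 179.9] [-0.4  0.3  0.5  0.4  0.1  0. ] [0.44   0.1057 0.2671] [-174.5    0.2   10.1]
[[484.8 359.9]
 [487.8 284.3]
 [494.3 132.2]
 [588.7 319.8]
 [590.3 259. ]
 [589.7 166.2]
 [531.2  82.7]]
75.73458993685063 227.94390840217173 2.3836523712297293
hex pocket [484.8 360. ] x axis [0.9991 0.0416]
hex [484.8 360. ]
pin [487.9 284.1]
plate [491.1 208.2]
disc [494.2 132.2]
square [572.7 363.7]
bar [575.8 287.8]
ball [579.  211.8]
slim [582.2 135.9]
[[181.21525189  14.38093006]
 [305.84477923  30.53989443]
 [495.96310531  64.74281329]]
```

Rack fit is excellent: yaw +2.4°, spacings 75.7 and 227.9 mm against 76 and 228. Joint 6 hit +180°, since yaw must stay at or above q1, so I rotate to yaw 90 and work between 90 and 180.

```bash
python3 -m crank '[{"gripper":35,"travel":[0,0,0],"twist":[-0.096,0,-0.1]},{"gripper":35,"travel":[0,0,0],"twist":[0,0,-0.18]},{"gripper":35,"travel":[0,0,0],"twist":[0,0,-0.18]},{"gripper":35,"travel":[0,0,0],"twist":[0,0,-0.18]},{"gripper":35,"travel":[0,0,0],"twist":[0,0,-0.18]},{"gripper":35,"travel":[0,0,0],"twist":[0,0,-0.18]},{"gripper":35,"travel":[0,0,0],"twist":[0,0,-0.18]},{"gripper":35,"travel":[0,0,0],"twist":[0,0,-0.18]},{"gripper":35,"travel":[0,0,0],"twist":[0,0,-0.033]},{"gripper":35,"travel":[13,27,50],"twist":[0,0,0]},{"gripper":35,"travel":[13,27,50],"twist":[0,0,0]},{"gripper":35,"travel":[0,0,0],"twist":[0,0,0]}]'; python3 -c "
from h import *
o=bot.get_obs();print(o['ee_pos'].round(4),o['tcp_rot'].round(2))"
```

```text
time: 11.6
ee_pos: [0.4933, 0.1318, 0.1632]
tcp_rot: [-179.7, 0.1, 89.8]
wrist_force: [-0.3, -1.4, -3.4]
opening: 0.0415
grasp_force: 62.3
[0.4933 0.1318 0.1632] [-1.7974e+02  1.0000e-01  8.9790e+01]
```

```bash
python3 -m crank '[{"gripper":35,"travel":[0,1,50],"twist":[0,0,0]},{"gripper":35,"travel":[0,0,50],"twist":[0,0,0]},{"gripper":35,"travel":[0,0,20],"twist":[0,0,0]},{"gripper":35,"travel":[0,0,12],"twist":[0,0,0]},{"gripper":35,"travel":[0,0,8],"twist":[0,0,0]},{"gripper":35,"travel":[0,0,0],"twist":[0,0,0]},{"gripper":58,"travel":[0,0,0],"twist":[0,0,0]},{"gripper":58,"travel":[0,0,0],"twist":[0,0,0]},{"gripper":58,"travel":[0,0,0],"twist":[0,0,0]}]'
python3 -m crank '[{"gripper":58,"travel":[0,0,-50],"twist":[0,0,0]},{"gripper":85,"travel":[0,0,-50],"twist":[0,0,0]},{"gripper":85,"travel":[0,0,-50],"twist":[0,0,0]},{"gripper":85,"travel":[0,0,-50],"twist":[0,0,0]},{"gripper":85,"travel":[0,0,0],"twist":[0,0,0]},{"gripper":85,"travel":[0,0,0],"twist":[0,0,0]}]'
python3 - <<'E'
from h import *
i,c=snap('rk1')
q=proj(c,[.4942,.1322,.04])[0].astype(int);print(q)
t,ct=snap('t1','top')
q2=proj(ct,[.4942,.1322,.04])[0].astype(int)
a=cv2.resize(i[max(q[1]-45,0):q[1]+45,q[0]-60:q[0]+60],(400,300));b=cv2.resize(t[q2[1]-24:q2[1]+24,q2[0]-32:q2[0]+32],(400,300))
cv2.imwrite("pics/c1.png",np.hstack([a,b]))
E
```

```text
time: 12.72
ee_pos: [0.496, 0.1322, 0.0289]
tcp_rot: [179.8, -0.0, 90.0]
wrist_force: [-0.2, 0.2, 0.4]
opening: 0.0581
grasp_force: 0.0
time: 13.48
ee_pos: [0.495, 0.1321, 0.228]
tcp_rot: [179.8, -0.0, 90.0]
wrist_force: [-0.3, -0.8, 0.1]
opening: 0.085
grasp_force: 0.0
[318 177]
```

View pics/c1.png

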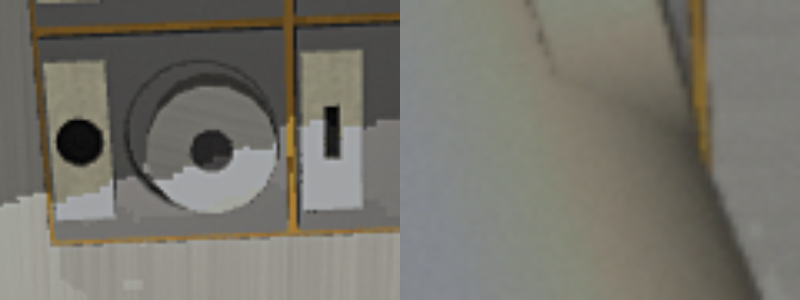

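The disc is home in its pocket: the crop shows it flat inside the 52 mm rim. Next the plate, turning to yaw 103 to match its sides.

```bash
python3 - <<'E'
from h import *
i,c=load('rk1')
print(ray(c,[258+211/3.333,132+150/3.333],.040)*1000,ray(c,[258+201/3.333,132+137/3.333],.02)*1000)
E
python3 -m crank '[{"gripper":85,"travel":[-40,19.7,0],"twist":[0,0,0]},{"gripper":85,"travel":[-40,19.7,0],"twist":[0,0,0]},{"gripper":85,"travel":[-40,19.7,0],"twist":[0,0,0]},{"gripper":85,"travel":[-40,19.7,0],"twist":[0,0,0]},{"gripper":85,"travel":[-40,19.7,0],"twist":[0,0,0]},{"gripper":85,"travel":[-40,19.7,0],"twist":[0,0,0]},{"gripper":85,"travel":[-40,19.7,0],"twist":[0,0,0]},{"gripper":85,"travel":[-40,19.7,0],"twist":[0,0,0]},{"gripper":85,"travel":[0,0,60],"twist":[0,0,-0.1135]},{"gripper":85,"travel":[0,0,60],"twist":[0,0,-0.1135]},{"gripper":85,"travel":[0,0,40],"twist":[0,0,0]},{"gripper":85,"travel":[0,0,0],"twist":[0,0,0]}]'
python3 -c "
from h import *
snap('pl')
o=bot.get_obs();print(o['ee_pos'].round(4),o['tcp_rot'].round(2),o['q'].round(1))"
```

```text
[[497.77765381 132.33392064]] [[494.40049188 132.44308389]]
time: 15.08
ee_pos: [0.6502, -0.1872, 0.0638]
tcp_rot: [-179.8, -0.2, 103.0]
wrist_force: [-0.5, 0.2, 0.2]
opening: 0.0849
grasp_force: 0.0
[ 0.6518 -0.1876  0.0673] [-1.7999e+02 -8.0000e-02  1.0296e+02] [-16.1  22.5  12.9  80.4   0.1  60.9]
```

```bash
python3 -m crank '[{"gripper":85,"travel":[0,0,35],"twist":[0,0,0]},{"gripper":85,"travel":[0,0,14],"twist":[0,0,0]},{"gripper":85,"travel":[0,0,8],"twist":[0,0,0]},{"gripper":85,"travel":[0,0,0],"twist":[0,0,0]},{"gripper":36,"travel":[0,0,0],"twist":[0,0,0]},{"gripper":36,"travel":[0,0,0],"twist":[0,0,0]},{"gripper":36,"travel":[0,0,0],"twist":[0,0,0]},{"gripper":36,"travel":[0,0,0],"twist":[0,0,0]},{"gripper":36,"travel":[0,0,0],"twist":[0,0,0]},{"gripper":36,"travel":[0,0,0],"twist":[0,0,0]}]' 60
python3 -m crank '[{"gripper":36,"travel":[0,0,-50],"twist":[0,0,0]},{"gripper":36,"travel":[0,0,-50],"twist":[0,0,0]},{"gripper":36,"travel":[0,0,-40],"twist":[0,0,0.0925]},{"gripper":36,"travel":[0,0,0],"twist":[0,0,0.0925]},{"gripper":36,"travel":[0,0,0],"twist":[0,0,0]}]'
```

```text
time: 16.38
ee_pos: [0.6534, -0.1882, 0.0128]
tcp_rot: [179.8, 0.1, 103.0]
wrist_force: [-1.8, 0.6, 5.0]
opening: 0.0422
grasp_force: 63.2
time: 17.0
ee_pos: [0.6526, -0.1879, 0.1513]
tcp_rot: [179.9, -0.0, 92.4]
wrist_force: [-0.0, -0.0, -4.3]
opening: 0.042
grasp_force: 63.0
```

```bash
python3 -m crank '[{"gripper":36,"travel":[50.3,-18.1,0],"twist":[0,0,0]},{"gripper":36,"travel":[50.3,-18.1,0],"twist":[0,0,0]},{"gripper":36,"travel":[50.3,-18.1,0],"twist":[0,0,0]},{"gripper":36,"travel":[50.3,-18.1,0],"twist":[0,0,0]},{"gripper":36,"travel":[50.3,-18.1,0],"twist":[0,0,0]},{"gripper":36,"travel":[50.3,-18.1,0],"twist":[0,0,0]},{"gripper":36,"travel":[50.3,-18.1,0],"twist":[0,0,0]},{"gripper":36,"travel":[50.3,-18.1,0],"twist":[0,0,0]},{"gripper":36,"travel":[0,0,50],"twist":[0,0,0]},{"gripper":36,"travel":[0,0,50],"twist":[0,0,0]},{"gripper":36,"travel":[0,0,0],"twist":[0,0,0]},{"gripper":36,"travel":[0,0,0],"twist":[0,0,0]}]'
python3 -c "
from h import *
a=[]
for _ in range(3):bot.camera('wrist');o=bot.get_obs();a.append(o['ee_pos'])
print(np.round(a,4),o['tcp_rot'])"
```

```text
time: 18.5
ee_pos: [0.4921, 0.2081, 0.0528]
tcp_rot: [179.8, -0.0, 92.4]
wrist_force: [-0.4, 0.8, -3.6]
opening: 0.0425
grasp_force: 63.4
[[0.4927 0.2084 0.0536]
 [0.4929 0.2084 0.0538]
 [0.4929 0.2084 0.0536]] [ 1.79642019e+02 -8.08689331e-02  9.23791107e+01]
```

```bash
python3 -m crank '[{"gripper":36,"travel":[0,-1.6,14],"twist":[0,0,0]},{"gripper":36,"travel":[0,0,9],"twist":[0,0,0]},{"gripper":36,"travel":[0,0,5],"twist":[0,0,0]},{"gripper":36,"travel":[0,0,0],"twist":[0,0,0]}]'
python3 -m crank '[{"gripper":56,"travel":[0,0,0],"twist":[0,0,0]},{"gripper":56,"travel":[0,0,0],"twist":[0,0,0]},{"gripper":56,"travel":[0,0,0],"twist":[0,0,0]}]'
python3 -m crank '[{"gripper":56,"travel":[0,0,-50],"twist":[0,0,0]},{"gripper":85,"travel":[0,0,-50],"twist":[0,0,0]},{"gripper":85,"travel":[0,0,-50],"twist":[0,0,0]},{"gripper":85,"travel":[0,0,-50],"twist":[0,0,0]},{"gripper":85,"travel":[0,0,0],"twist":[0,0,0]},{"gripper":85,"travel":[0,0,0],"twist":[0,0,0]}]'
python3 -c "
from h import *
snap('rk2')
o=bot.get_obs();print(o['ee_pos'].round(4),o['tcp_rot'].round(2))"
```

```text
time: 19.15
ee_pos: [0.4896, 0.2078, 0.0247]
tcp_rot: [179.8, -0.0, 92.4]
wrist_force: [-9.9, -3.2, 14.7]
opening: 0.0424
grasp_force: 65.6
time: 19.52
ee_pos: [0.4902, 0.208, 0.0232]
tcp_rot: [179.8, -0.0, 92.4]
wrist_force: [0.1, -1.1, 0.3]
opening: 0.0563
grasp_force: 0.0
time: 20.27
ee_pos: [0.4895, 0.2079, 0.2227]
tcp_rot: [179.8, -0.0, 92.4]
wrist_force: [0.7, -0.2, -0.8]
opening: 0.0851
grasp_force: 0.0
[0.4892 0.2079 0.222 ] [1.7992e+02 2.0000e-02 9.2380e+01]
```

```bash
python3 -m crank '[{"gripper":85,"travel":[0,0,0],"twist":[0,0,0.155]},{"gripper":85,"travel":[-54.9,7.6,0],"twist":[0,0,0]},{"gripper":85,"travel":[-54.9,7.6,0],"twist":[0,0,0]},{"gripper":85,"travel":[-54.9,7.6,0],"twist":[0,0,0]},{"gripper":85,"travel":[-54.9,7.6,0],"twist":[0,0,0]},{"gripper":85,"travel":[-54.9,7.6,0],"twist":[0,0,0]},{"gripper":85,"travel":[-54.9,7.6,0],"twist":[0,0,0]},{"gripper":85,"travel":[-54.9,7.6,0],"twist":[0,0,0]},{"gripper":85,"travel":[-54.9,7.6,0],"twist":[0,0,0]},{"gripper":85,"travel":[-54.9,7.6,0],"twist":[0,0,0]},{"gripper":85,"travel":[-54.9,7.6,0],"twist":[0,0,0]},{"gripper":85,"travel":[-54.9,7.6,0],"twist":[0,0,0]}]'
python3 -m crank '[{"gripper":85,"travel":[0,0,0],"twist":[0,0,0]},{"gripper":85,"travel":[0,0,0],"twist":[0,0,0]}]'
cat >> h.py <<'E'
def chk(n,ctr,yaw,sx,sy,z):
    "corner features near the expected top-face corners, and their world size"
    i,c=snap(n);g=cv2.cvtColor(i,cv2.COLOR_BGR2GRAY);a=np.radians(yaw);R=np.array([[np.cos(a),-np.sin(a)],[np.sin(a),np.cos(a)]])
    P=np.array(ctr)+np.array([(sx,sy),(-sx,sy),(-sx,-sy),(sx,-sy)])/2@R.T
    q=proj(c,np.c_[P/1000,np.full(4,z)]).astype(np.float32)[:,None]
    s=cv2.cornerSubPix(g,q.copy(),(4,4),(-1,-1),(3,40,.01))[:,0];w=ray(c,s,z)*1000
    print(n,"px",q[:,0].round(1).tolist(),"moved",np.hypot(*(s-q[:,0]).T).round(1),"mean",w.mean(0).round(1),"sides",np.hypot(*(np.roll(w,-1,0)-w).T).round(1))
    o=bot.get_obs();print(o['ee_pos'].round(4),o['tcp_rot'].round(1))
E
python3 -c "
from h import *
chk('sq',(504.4,-401.5),-6.5,30,30,.028)"
```

```text
time: 21.82
ee_pos: [0.5036, -0.4031, 0.2214]
tcp_rot: [179.9, -0.1, 83.5]
wrist_force: [0.2, -0.4, 0.8]
opening: 0.0855
grasp_force: 0.0
time: 22.08
ee_pos: [0.5038, -0.4011, 0.2217]
tcp_rot: [179.9, -0.1, 83.5]
wrist_force: [0.7, 0.7, -0.1]
opening: 0.0852
grasp_force: 0.0
sq px [[333.5, 163.60000610351562], [306.3999938964844, 163.60000610351562], [306.79998779296875, 189.6999969482422], [333.20001220703125, 189.6999969482422]] moved [2.1 0.2 0.5 1.2] mean [ 504.2 -402. ] sides [31.4 29.6 29.3 29. ]
[ 0.504  -0.4006  0.2224] [ 1.799e+02 -1.000e-01  8.350e+01]
```

Square confirmed at its place, with 29–31 mm sides. Grip it.

```bash
python3 -m crank '[{"gripper":85,"travel":[-1,0,55],"twist":[0,0,0]},{"gripper":85,"travel":[0,0,55],"twist":[0,0,0]},{"gripper":85,"travel":[0,0,55],"twist":[0,0,0]},{"gripper":85,"travel":[0,0,28],"twist":[0,0,0]},{"gripper":85,"travel":[0,0,12],"twist":[0,0,0]},{"gripper":85,"travel":[0,0,6],"twist":[0,0,0]},{"gripper":85,"travel":[0,0,0],"twist":[0,0,0]},{"gripper":22,"travel":[0,0,0],"twist":[0,0,0]},{"gripper":22,"travel":[0,0,0],"twist":[0,0,0]},{"gripper":22,"travel":[0,0,0],"twist":[0,0,0]},{"gripper":22,"travel":[0,0,0],"twist":[0,0,0]},{"gripper":22,"travel":[0,0,0],"twist":[0,0,0]}]' 60
python3 -m crank '[{"gripper":22,"travel":[0,0,0],"twist":[0,0,0]},{"gripper":22,"travel":[0,0,0],"twist":[0,0,0]}]'
python3 -m crank '[{"gripper":22,"travel":[0,0,-50],"twist":[0,0,0]},{"gripper":22,"travel":[0,0,-50],"twist":[0,0,0]},{"gripper":22,"travel":[0,0,-40],"twist":[0,0,-0.155]},{"gripper":22,"travel":[0,0,0],"twist":[0,0,0]},{"gripper":22,"travel":[0,0,0],"twist":[0,0,0]}]'
```

```text
time: 23.62
ee_pos: [0.5049, -0.4028, 0.0128]
tcp_rot: [179.8, -0.0, 83.5]
wrist_force: [-1.4, -0.4, 5.5]
opening: 0.0287
grasp_force: 60.6
time: 23.88
ee_pos: [0.5049, -0.4028, 0.0128]
tcp_rot: [179.8, -0.0, 83.5]
wrist_force: [-0.5, -0.6, 5.6]
opening: 0.0284
grasp_force: 60.6
time: 24.5
ee_pos: [0.5039, -0.4022, 0.1506]
tcp_rot: [179.9, -0.1, 92.3]
wrist_force: [0.6, 0.7, -2.4]
opening: 0.0287
grasp_force: 60.1
```

```bash
python3 -m crank '[{"gripper":22,"travel":[54.5,7.1,0],"twist":[0,0,0]},{"gripper":22,"travel":[54.5,7.1,0],"twist":[0,0,0]},{"gripper":22,"travel":[54.5,7.1,0],"twist":[0,0,0]},{"gripper":22,"travel":[54.5,7.1,0],"twist":[0,0,0]},{"gripper":22,"travel":[54.5,7.1,0],"twist":[0,0,0]},{"gripper":22,"travel":[54.5,7.1,0],"twist":[0,0,0]},{"gripper":22,"travel":[54.5,7.1,0],"twist":[0,0,0]},{"gripper":22,"travel":[54.5,7.1,0],"twist":[0,0,0]},{"gripper":22,"travel":[54.5,7.1,0],"twist":[0,0,0]},{"gripper":22,"travel":[54.5,7.1,0],"twist":[0,0,0]},{"gripper":22,"travel":[54.5,7.1,0],"twist":[0,0,0]},{"gripper":22,"travel":[54.5,7.1,0],"twist":[0,0,0]}]'
python3 -m crank '[{"gripper":22,"travel":[54.5,7.1,0],"twist":[0,0,0]},{"gripper":22,"travel":[54.5,7.1,0],"twist":[0,0,0]},{"gripper":22,"travel":[0,0,50],"twist":[0,0,0]},{"gripper":22,"travel":[0,0,48],"twist":[0,0,0]},{"gripper":22,"travel":[0,0,0],"twist":[0,0,0]},{"gripper":22,"travel":[0,0,0],"twist":[0,0,0]},{"gripper":22,"travel":[0,0,0],"twist":[0,0,0]}]'
python3 -c "
from h import *
o=bot.get_obs();print(o['ee_pos'].round(4),o['tcp_rot'].round(2))"
```

```text
time: 26.0
ee_pos: [0.5614, 0.256, 0.1502]
tcp_rot: [180.0, 0.1, 92.3]
wrist_force: [1.3, -0.4, -2.2]
opening: 0.0288
grasp_force: 60.1
time: 26.88
ee_pos: [0.5733, 0.3645, 0.0573]
tcp_rot: [179.6, -0.1, 92.3]
wrist_force: [1.2, -0.2, -2.3]
opening: 0.0282
grasp_force: 60.1
[0.5733 0.3645 0.0573] [ 1.7965e+02 -1.1000e-01  9.2350e+01]
```

```bash
python3 -m crank '[{"gripper":22,"travel":[-0.8,-1,16],"twist":[0,0,0]},{"gripper":22,"travel":[0,0,10],"twist":[0,0,0]},{"gripper":22,"travel":[0,0,6],"twist":[0,0,0]},{"gripper":22,"travel":[0,0,0],"twist":[0,0,0]}]'
python3 -m crank '[{"gripper":44,"travel":[0,0,0],"twist":[0,0,0]},{"gripper":44,"travel":[0,0,0],"twist":[0,0,0]},{"gripper":44,"travel":[0,0,0],"twist":[0,0,0]}]'
python3 -m crank '[{"gripper":44,"travel":[0,0,-50],"twist":[0,0,0]},{"gripper":85,"travel":[0,0,-50],"twist":[0,0,0]},{"gripper":85,"travel":[0,0,-50],"twist":[0,0,0]},{"gripper":85,"travel":[0,0,-50],"twist":[0,0,0]},{"gripper":85,"travel":[0,0,0],"twist":[0,0,0]},{"gripper":85,"travel":[0,0,0],"twist":[0,0,0]}]'
python3 -c "
from h import *
snap('rk3')
o=bot.get_obs();print(o['ee_pos'].round(4),o['tcp_rot'].round(2))"
```

```text
time: 27.38
ee_pos: [0.571, 0.3629, 0.0248]
tcp_rot: [179.8, -0.0, 92.4]
wrist_force: [-9.5, -6.2, 16.7]
opening: 0.0288
grasp_force: 62.5
time: 27.75
ee_pos: [0.5713, 0.3631, 0.0222]
tcp_rot: [179.8, 0.0, 92.4]
wrist_force: [-0.4, 0.0, 0.2]
opening: 0.0439
grasp_force: 0.0
time: 28.5
ee_pos: [0.5708, 0.3632, 0.2218]
tcp_rot: [179.8, 0.0, 92.4]
wrist_force: [-0.6, 0.7, -0.4]
opening: 0.0848
grasp_force: 0.0
[0.5705 0.363  0.2211] [1.7992e+02 4.0000e-02 9.2380e+01]
```

```bash
python3 -m crank '[{"gripper":85,"travel":[-50.6,-3.8,0],"twist":[0,0,0]},{"gripper":85,"travel":[-50.6,-3.8,0],"twist":[0,0,0]},{"gripper":85,"travel":[-50.6,-3.8,0],"twist":[0,0,0]},{"gripper":85,"travel":[-50.6,-3.8,0],"twist":[0,0,0]},{"gripper":85,"travel":[-50.6,-3.8,0],"twist":[0,0,0]},{"gripper":85,"travel":[-50.6,-3.8,0],"twist":[0,0,0]},{"gripper":85,"travel":[-50.6,-3.8,0],"twist":[0,0,0]},{"gripper":85,"travel":[-50.6,-3.8,0],"twist":[0,0,0]},{"gripper":85,"travel":[-50.6,-3.8,0],"twist":[0,0,0]},{"gripper":85,"travel":[-50.6,-3.8,0],"twist":[0,0,0]},{"gripper":85,"travel":[-50.6,-3.8,0],"twist":[0,0,0]}]'
python3 -m crank '[{"gripper":85,"travel":[0,0,50],"twist":[0,0,0]},{"gripper":85,"travel":[0,0,50],"twist":[0,0,0]},{"gripper":85,"travel":[0,0,50],"twist":[0,0,0]},{"gripper":85,"travel":[0,0,0],"twist":[0,0,0]},{"gripper":85,"travel":[0,0,0],"twist":[0,0,0]},{"gripper":85,"travel":[0,0,0],"twist":[0,0,0]}]'
python3 -c "
from h import *
o=bot.get_obs();print(o['ee_pos'].round(4),o['tcp_rot'].round(2))"
```

```text
time: 29.92
ee_pos: [0.5512, -0.1962, 0.2207]
tcp_rot: [179.9, -0.1, 92.4]
wrist_force: [1.2, -0.1, 0.4]
opening: 0.0849
grasp_force: 0.0
time: 30.68
ee_pos: [0.5537, -0.1951, 0.0749]
tcp_rot: [179.6, 0.1, 92.4]
wrist_force: [0.5, -0.4, -0.4]
opening: 0.0849
grasp_force: 0.0
[ 0.5537 -0.1951  0.0749] [1.7964e+02 6.0000e-02 9.2380e+01]
```

```bash
python3 -m crank '[{"gripper":85,"travel":[0.5,0,40],"twist":[0,0,0]},{"gripper":85,"travel":[0,0,15],"twist":[0,0,0]},{"gripper":85,"travel":[0,0,7],"twist":[0,0,0]},{"gripper":85,"travel":[0,0,0],"twist":[0,0,0]},{"gripper":18,"travel":[0,0,0],"twist":[0,0,0]},{"gripper":18,"travel":[0,0,0],"twist":[0,0,0]},{"gripper":18,"travel":[0,0,0],"twist":[0,0,0]},{"gripper":18,"travel":[0,0,0],"twist":[0,0,0]},{"gripper":18,"travel":[0,0,0],"twist":[0,0,0]},{"gripper":18,"travel":[0,0,0],"twist":[0,0,0]},{"gripper":18,"travel":[0,0,0],"twist":[0,0,0]}]' 60
python3 -m crank '[{"gripper":18,"travel":[0,0,-50],"twist":[0,0,0]},{"gripper":18,"travel":[0,0,-50],"twist":[0,0,0]},{"gripper":18,"travel":[0,0,-40],"twist":[0,0,0]},{"gripper":18,"travel":[0,0,0],"twist":[0,0,0]},{"gripper":18,"travel":[0,0,0],"twist":[0,0,0]}]'
python3 -m crank '[{"gripper":18,"travel":[48.1,-4.5,0],"twist":[0,0,0]},{"gripper":18,"travel":[48.1,-4.5,0],"twist":[0,0,0]},{"gripper":18,"travel":[48.1,-4.5,0],"twist":[0,0,0]},{"gripper":18,"travel":[48.1,-4.5,0],"twist":[0,0,0]},{"gripper":18,"travel":[48.1,-4.5,0],"twist":[0,0,0]},{"gripper":18,"travel":[48.1,-4.5,0],"twist":[0,0,0]},{"gripper":18,"travel":[48.1,-4.5,0],"twist":[0,0,0]},{"gripper":18,"travel":[48.1,-4.5,0],"twist":[0,0,0]},{"gripper":18,"travel":[48.1,-4.5,0],"twist":[0,0,0]},{"gripper":18,"travel":[48.1,-4.5,0],"twist":[0,0,0]},{"gripper":18,"travel":[0,0,0],"twist":[0,0,0]}]'
python3 -m crank '[{"gripper":18,"travel":[0,0,50],"twist":[0,0,0]},{"gripper":18,"travel":[0,0,46],"twist":[0,0,0]},{"gripper":18,"travel":[0,0,0],"twist":[0,0,0]},{"gripper":18,"travel":[0,0,0],"twist":[0,0,0]},{"gripper":18,"travel":[0,0,0],"twist":[0,0,0]}]'
```

```text
time: 32.05
ee_pos: [0.553, -0.1943, 0.011]
tcp_rot: [179.8, 0.0, 92.4]
wrist_force: [-1.4, 0.1, 4.2]
opening: 0.0238
grasp_force: 58.8
time: 32.67
ee_pos: [0.552, -0.1941, 0.1491]
tcp_rot: [179.9, -0.0, 92.4]
wrist_force: [0.2, 0.4, -2.2]
opening: 0.0236
grasp_force: 59.1
time: 34.05
ee_pos: [0.4858, 0.2868, 0.1477]
tcp_rot: [-180.0, 0.1, 92.6]
wrist_force: [-0.5, -1.2, -1.2]
opening: 0.0235
grasp_force: 59.2
time: 34.67
ee_pos: [0.4888, 0.2849, 0.0566]
tcp_rot: [179.7, -0.1, 92.4]
wrist_force: [-0.4, 0.1, -1.6]
opening: 0.0239
grasp_force: 59.2
```

```bash
python3 -m crank '[{"gripper":18,"travel":[-0.5,0,16],"twist":[0,0,0]},{"gripper":18,"travel":[0,0,11],"twist":[0,0,0]},{"gripper":18,"travel":[0,0,6],"twist":[0,0,0]},{"gripper":18,"travel":[0,0,0],"twist":[0,0,0]}]'
python3 -m crank '[{"gripper":40,"travel":[0,0,0],"twist":[0,0,0]},{"gripper":40,"travel":[0,0,0],"twist":[0,0,0]},{"gripper":40,"travel":[0,0,0],"twist":[0,0,0]}]'
python3 -m crank '[{"gripper":40,"travel":[0,0,-50],"twist":[0,0,0]},{"gripper":85,"travel":[0,0,-50],"twist":[0,0,0]},{"gripper":85,"travel":[0,0,-50],"twist":[0,0,0]},{"gripper":85,"travel":[0,0,-50],"twist":[0,0,0]},{"gripper":85,"travel":[0,0,0],"twist":[0,0,0]},{"gripper":85,"travel":[0,0,0],"twist":[0,0,0]}]'
python3 -c "
from h import *
snap('rk4')
o=bot.get_obs();print(o['ee_pos'].round(4),o['tcp_rot'].round(2))"
```

```text
time: 35.17
ee_pos: [0.4873, 0.2838, 0.0229]
tcp_rot: [179.8, -0.0, 92.4]
wrist_force: [-8.4, -5.6, 18.2]
opening: 0.0239
grasp_force: 61.3
time: 35.55
ee_pos: [0.4877, 0.284, 0.0209]
tcp_rot: [179.8, 0.0, 92.4]
wrist_force: [-0.6, -0.4, 0.4]
opening: 0.0398
grasp_force: 0.0
time: 36.3
ee_pos: [0.4871, 0.284, 0.2205]
tcp_rot: [179.9, 0.0, 92.4]
wrist_force: [0.5, 0.8, -0.8]
opening: 0.0849
grasp_force: 0.0
[0.4869 0.2838 0.2198] [1.7992e+02 4.0000e-02 9.2380e+01]
```

```bash
python3 -m crank '[{"gripper":60,"travel":[-52.5,-6.4,0],"twist":[0,0,0]},{"gripper":60,"travel":[-52.5,-6.4,0],"twist":[0,0,0]},{"gripper":60,"travel":[-52.5,-6.4,0],"twist":[0,0,0]},{"gripper":60,"travel":[-52.5,-6.4,0],"twist":[0,0,0]},{"gripper":60,"travel":[-52.5,-6.4,0],"twist":[0,0,0]},{"gripper":60,"travel":[-52.5,-6.4,0],"twist":[0,0,0]},{"gripper":60,"travel":[-52.5,-6.4,0],"twist":[0,0,0]},{"gripper":60,"travel":[-52.5,-6.4,0],"twist":[0,0,0]},{"gripper":60,"travel":[-52.5,-6.4,0],"twist":[0,0,0]},{"gripper":60,"travel":[-52.5,-6.4,0],"twist":[0,0,0]},{"gripper":60,"travel":[-52.5,-6.4,0],"twist":[0,0,0]}]'
python3 -m crank '[{"gripper":60,"travel":[0,0,50],"twist":[0,0,0]},{"gripper":60,"travel":[0,0,50],"twist":[0,0,0]},{"gripper":60,"travel":[0,0,50],"twist":[0,0,0]},{"gripper":60,"travel":[0,0,0],"twist":[0,0,0]},{"gripper":60,"travel":[0,0,0],"twist":[0,0,0]},{"gripper":60,"travel":[0,0,0],"twist":[0,0,0]}]'
python3 -c "
from h import *
o=bot.get_obs();print(o['ee_pos'].round(4),o['tcp_rot'].round(2),o['opening'])
i,c=load('pcs2');print(ray(c,[[330,252],[334,263],[447,255],[385,262]],.003))"
```

```text
time: 37.72
ee_pos: [0.4399, -0.2974, 0.2193]
tcp_rot: [179.9, -0.1, 92.4]
wrist_force: [0.5, 0.9, 0.1]
opening: 0.0603
grasp_force: 0.0
time: 38.48
ee_pos: [0.4423, -0.2966, 0.0733]
tcp_rot: [179.7, 0.1, 92.4]
wrist_force: [-0.7, -0.5, 0.8]
opening: 0.0597
grasp_force: 0.0
[ 0.4423 -0.2966  0.0733] [1.7967e+02 1.0000e-01 9.2390e+01] 0.059691378240527705
[[ 0.3740092  -0.29108443]
 [ 0.35653766 -0.29714856]
 [ 0.37067845 -0.4584746 ]
 [ 0.35876884 -0.37061052]]
```

```bash
python3 -m crank '[{"gripper":60,"travel":[0,0,40],"twist":[0,0,0]},{"gripper":60,"travel":[0,0,14],"twist":[0,0,0]},{"gripper":60,"travel":[0,0,7],"twist":[0,0,0]},{"gripper":60,"travel":[0,0,0],"twist":[0,0,0]},{"gripper":22,"travel":[0,0,0],"twist":[0,0,0]},{"gripper":22,"travel":[0,0,0],"twist":[0,0,0]},{"gripper":22,"travel":[0,0,0],"twist":[0,0,0]},{"gripper":22,"travel":[0,0,0],"twist":[0,0,0]},{"gripper":22,"travel":[0,0,0],"twist":[0,0,0]},{"gripper":22,"travel":[0,0,0],"twist":[0,0,0]}]' 60
python3 -m crank '[{"gripper":22,"travel":[0,0,-50],"twist":[0,0,0]},{"gripper":22,"travel":[0,0,-50],"twist":[0,0,0]},{"gripper":22,"travel":[0,0,-40],"twist":[0,0,0]},{"gripper":22,"travel":[0,0,0],"twist":[0,0,0]},{"gripper":22,"travel":[50.3,5.4,0],"twist":[0,0,0]},{"gripper":22,"travel":[50.3,5.4,0],"twist":[0,0,0]},{"gripper":22,"travel":[50.3,5.4,0],"twist":[0,0,0]}]'
python3 -m crank '[{"gripper":22,"travel":[50.3,5.4,0],"twist":[0,0,0]},{"gripper":22,"travel":[50.3,5.4,0],"twist":[0,0,0]},{"gripper":22,"travel":[50.3,5.4,0],"twist":[0,0,0]},{"gripper":22,"travel":[50.3,5.4,0],"twist":[0,0,0]},{"gripper":22,"travel":[50.3,5.4,0],"twist":[0,0,0]},{"gripper":22,"travel":[50.3,5.4,0],"twist":[0,0,0]},{"gripper":22,"travel":[50.3,5.4,0],"twist":[0,0,0]},{"gripper":22,"travel":[50.3,5.4,0],"twist":[0,0,0]},{"gripper":22,"travel":[50.3,5.4,0],"twist":[0,0,0]},{"gripper":22,"travel":[50.3,5.4,0],"twist":[0,0,0]},{"gripper":22,"travel":[0,0,0],"twist":[0,0,0]}]'
python3 -m crank '[{"gripper":22,"travel":[0,0,50],"twist":[0,0,0]},{"gripper":22,"travel":[0,0,46],"twist":[0,0,0]},{"gripper":22,"travel":[0,0,0],"twist":[0,0,0]},{"gripper":22,"travel":[0,0,0],"twist":[0,0,0]},{"gripper":22,"travel":[0,0,0],"twist":[0,0,0]}]'
```

```text
time: 39.72
ee_pos: [0.4419, -0.2963, 0.0114]
tcp_rot: [179.7, 0.1, 92.4]
wrist_force: [-2.0, 0.6, 6.9]
opening: 0.0303
grasp_force: 59.0
time: 40.6
ee_pos: [0.4504, -0.143, 0.1489]
tcp_rot: [179.9, -0.0, 92.3]
wrist_force: [0.8, 0.5, -1.2]
opening: 0.0302
grasp_force: 60.1
time: 41.98
ee_pos: [0.4831, 0.3629, 0.1479]
tcp_rot: [180.0, 0.1, 92.6]
wrist_force: [-0.0, -0.4, -1.7]
opening: 0.0302
grasp_force: 60.2
time: 42.6
ee_pos: [0.4854, 0.3609, 0.0569]
tcp_rot: [179.7, -0.1, 92.4]
wrist_force: [-0.1, -0.1, -2.2]
opening: 0.03
grasp_force: 60.2
```

```bash
python3 -m crank '[{"gripper":22,"travel":[-0.6,0.5,16],"twist":[0,0,0]},{"gripper":22,"travel":[0,0,11],"twist":[0,0,0]},{"gripper":22,"travel":[0,0,6],"twist":[0,0,0]},{"gripper":22,"travel":[0,0,0],"twist":[0,0,0]}]'
python3 -m crank '[{"gripper":46,"travel":[0,0,0],"twist":[0,0,0]},{"gripper":46,"travel":[0,0,0],"twist":[0,0,0]},{"gripper":46,"travel":[0,0,0],"twist":[0,0,0]}]'
python3 -m crank '[{"gripper":46,"travel":[0,0,-50],"twist":[0,0,0]},{"gripper":85,"travel":[0,0,-50],"twist":[0,0,0]},{"gripper":85,"travel":[0,0,-50],"twist":[0,0,0]},{"gripper":85,"travel":[0,0,-50],"twist":[0,0,0]},{"gripper":85,"travel":[0,0,0],"twist":[0,0,0]},{"gripper":85,"travel":[0,0,0],"twist":[0,0,0]}]'
python3 -c "
from h import *
snap('rk5')
o=bot.get_obs();print(o['ee_pos'].round(4),o['tcp_rot'].round(2))"
```

```text
time: 43.1
ee_pos: [0.4845, 0.3595, 0.0234]
tcp_rot: [179.8, -0.0, 92.4]
wrist_force: [-8.3, -7.5, 20.0]
opening: 0.0302
grasp_force: 62.3
time: 43.48
ee_pos: [0.4848, 0.3597, 0.0209]
tcp_rot: [179.8, 0.0, 92.4]
wrist_force: [0.3, -0.1, 1.3]
opening: 0.0456
grasp_force: 0.0
time: 44.22
ee_pos: [0.4843, 0.3597, 0.2204]
tcp_rot: [179.9, 0.0, 92.4]
wrist_force: [0.6, -0.1, -0.5]
opening: 0.0849
grasp_force: 0.0
[0.484  0.3595 0.2197] [1.7992e+02 6.0000e-02 9.2380e+01]
```

```bash
python3 -m crank '[{"gripper":85,"travel":[-50.1,3.5,0],"twist":[0,0,0]},{"gripper":85,"travel":[-50.1,3.5,0],"twist":[0,0,0]},{"gripper":85,"travel":[-50.1,3.5,0],"twist":[0,0,0]},{"gripper":85,"travel":[-50.1,3.5,0],"twist":[0,0,0]},{"gripper":85,"travel":[-50.1,3.5,0],"twist":[0,0,0]},{"gripper":85,"travel":[-50.1,3.5,0],"twist":[0,0,0]},{"gripper":85,"travel":[-50.1,3.5,0],"twist":[0,0,0]},{"gripper":85,"travel":[-50.1,3.5,0],"twist":[0,0,0]},{"gripper":85,"travel":[-50.1,3.5,0],"twist":[0,0,0]},{"gripper":85,"travel":[-50.1,3.5,0],"twist":[0,0,0]},{"gripper":85,"travel":[-50.1,3.5,0],"twist":[0,0,0]},{"gripper":85,"travel":[-50.1,3.5,0],"twist":[0,0,0]}]'
python3 -m crank '[{"gripper":85,"travel":[-50.1,3.5,0],"twist":[0,0,0]},{"gripper":85,"travel":[0,0,0],"twist":[0,0,-0.166]},{"gripper":85,"travel":[0,0,0],"twist":[0,0,-0.166]},{"gripper":85,"travel":[0,0,0],"twist":[0,0,-0.166]},{"gripper":85,"travel":[0,0,0],"twist":[0,0,-0.167]},{"gripper":85,"travel":[0,0,0],"twist":[0,0,0]},{"gripper":85,"travel":[0,0,0],"twist":[0,0,0]}]'
python3 -c "
from h import *
chk('sl',(556.7,-290),40.5,14,48,.026)"
python3 -m crank '[{"gripper":85,"travel":[0,0,50],"twist":[0,0,0]},{"gripper":85,"travel":[0,0,50],"twist":[0,0,0]},{"gripper":85,"travel":[0,0,50],"twist":[0,0,0]},{"gripper":85,"travel":[0,0,0],"twist":[0,0,0]},{"gripper":85,"travel":[0,0,0],"twist":[0,0,0]},{"gripper":85,"travel":[0,0,0],"twist":[0,0,0]}]'
```

```text
time: 45.78
ee_pos: [0.5507, -0.2407, 0.2195]
tcp_rot: [180.0, -0.1, 92.4]
wrist_force: [0.4, 0.8, 0.4]
opening: 0.085
grasp_force: 0.0
time: 46.65
ee_pos: [0.5566, -0.289, 0.2204]
tcp_rot: [179.9, 0.0, 130.3]
wrist_force: [0.2, 1.6, 0.4]
opening: 0.0847
grasp_force: 0.0
sl px [[323.8999938964844, 154.10000610351562], [311.1000061035156, 154.1999969482422], [311.70001220703125, 196.10000610351562], [323.8999938964844, 196.0]] moved [3.9 2.2 2.3 0. ] mean [ 557.2 -288.9] sides [16.  52.8 14.4 50.8]
[ 0.5566 -0.289   0.2207] [179.9   0.  130.3]
time: 47.45
ee_pos: [0.5585, -0.2897, 0.0743]
tcp_rot: [179.8, 0.3, 130.5]
wrist_force: [-0.2, -0.3, -0.3]
opening: 0.085
grasp_force: 0.0
```

```bash
python3 -m crank '[{"gripper":85,"travel":[0,0,40],"twist":[0,0,0]},{"gripper":85,"travel":[0,0,15],"twist":[0,0,0]},{"gripper":85,"travel":[0,0,7],"twist":[0,0,0]},{"gripper":85,"travel":[0,0,0],"twist":[0,0,0]},{"gripper":6,"travel":[0,0,0],"twist":[0,0,0]},{"gripper":6,"travel":[0,0,0],"twist":[0,0,0]},{"gripper":6,"travel":[0,0,0],"twist":[0,0,0]},{"gripper":6,"travel":[0,0,0],"twist":[0,0,0]},{"gripper":6,"travel":[0,0,0],"twist":[0,0,0]},{"gripper":6,"travel":[0,0,0],"twist":[0,0,0]},{"gripper":6,"travel":[0,0,0],"twist":[0,0,0]},{"gripper":6,"travel":[0,0,0],"twist":[0,0,0]}]' 60
python3 -m crank '[{"gripper":6,"travel":[0,0,-50],"twist":[0,0,0]},{"gripper":6,"travel":[0,0,-50],"twist":[0,0,0]},{"gripper":6,"travel":[0,0,-40],"twist":[0,0,0]},{"gripper":6,"travel":[0,0,0],"twist":[0,0,0.166]},{"gripper":6,"travel":[0,0,0],"twist":[0,0,0.166]},{"gripper":6,"travel":[0,0,0],"twist":[0,0,0.166]},{"gripper":6,"travel":[0,0,0],"twist":[0,0,0.166]},{"gripper":6,"travel":[0,0,0],"twist":[0,0,0]}]'
python3 -c "
from h import *
o=bot.get_obs();print(o['ee_pos'].round(4),o['tcp_rot'].round(2))"
```

```text
time: 48.95
ee_pos: [0.5577, -0.2892, 0.0098]
tcp_rot: [179.8, 0.1, 130.5]
wrist_force: [-0.3, 0.3, 4.8]
opening: 0.0124
grasp_force: 59.8
time: 49.95
ee_pos: [0.5568, -0.289, 0.1486]
tcp_rot: [179.9, -0.0, 92.5]
wrist_force: [-0.5, -0.3, -2.0]
opening: 0.0127
grasp_force: 59.0
[ 0.5568 -0.289   0.1486] [ 1.7988e+02 -5.0000e-02  9.2500e+01]
```

```bash
python3 -m crank '[{"gripper":6,"travel":[47.1,4.6,0],"twist":[0,0,0]},{"gripper":6,"travel":[47.1,4.6,0],"twist":[0,0,0]},{"gripper":6,"travel":[47.1,4.6,0],"twist":[0,0,0]},{"gripper":6,"travel":[47.1,4.6,0],"twist":[0,0,0]},{"gripper":6,"travel":[47.1,4.6,0],"twist":[0,0,0]},{"gripper":6,"travel":[47.1,4.6,0],"twist":[0,0,0]},{"gripper":6,"travel":[47.1,4.6,0],"twist":[0,0,0]},{"gripper":6,"travel":[47.1,4.6,0],"twist":[0,0,0]},{"gripper":6,"travel":[47.1,4.6,0],"twist":[0,0,0]},{"gripper":6,"travel":[0,0,0],"twist":[0,0,0]}]'
python3 -m crank '[{"gripper":6,"travel":[0,0,50],"twist":[0,0,0]},{"gripper":6,"travel":[0,0,46],"twist":[0,0,0]},{"gripper":6,"travel":[0,0,0],"twist":[0,0,0]},{"gripper":6,"travel":[0,0,0],"twist":[0,0,0]},{"gripper":6,"travel":[0,0,0],"twist":[0,0,0]}]'
```

```text
time: 51.2
ee_pos: [0.58, 0.1391, 0.1489]
tcp_rot: [179.9, -0.0, 92.9]
wrist_force: [-0.4, -1.3, -1.4]
opening: 0.0125
grasp_force: 59.0
time: 51.82
ee_pos: [0.582, 0.1362, 0.0562]
tcp_rot: [179.6, -0.0, 92.5]
wrist_force: [0.2, -0.8, -1.4]
opening: 0.0123
grasp_force: 59.0
```

```bash
python3 -m crank '[{"gripper":6,"travel":[0,0,16],"twist":[0,0,0]},{"gripper":6,"travel":[0,0,11],"twist":[0,0,0]},{"gripper":6,"travel":[0,0,6],"twist":[0,0,0]},{"gripper":6,"travel":[0,0,0],"twist":[0,0,0]}]'
python3 -m crank '[{"gripper":28,"travel":[0,0,0],"twist":[0,0,0]},{"gripper":28,"travel":[0,0,0],"twist":[0,0,0]},{"gripper":28,"travel":[0,0,0],"twist":[0,0,0]}]'
python3 -m crank '[{"gripper":28,"travel":[0,0,-50],"twist":[0,0,0]},{"gripper":85,"travel":[0,0,-50],"twist":[0,0,0]},{"gripper":85,"travel":[0,0,-50],"twist":[0,0,0]},{"gripper":85,"travel":[0,0,-50],"twist":[0,0,0]},{"gripper":85,"travel":[0,0,0],"twist":[0,0,0]},{"gripper":85,"travel":[0,0,0],"twist":[0,0,0]}]'
python3 -c "
from h import *
snap('rk6')
o=bot.get_obs();print(o['ee_pos'].round(4),o['tcp_rot'].round(2))"
```

```text
time: 52.32
ee_pos: [0.5803, 0.1361, 0.0217]
tcp_rot: [179.8, -0.0, 92.4]
wrist_force: [-8.2, -0.7, 13.3]
opening: 0.0126
grasp_force: 61.1
time: 52.7
ee_pos: [0.5807, 0.1362, 0.0202]
tcp_rot: [179.8, -0.0, 92.4]
wrist_force: [-0.2, -0.1, -0.4]
opening: 0.028
grasp_force: 0.0
time: 53.45
ee_pos: [0.5802, 0.1361, 0.2197]
tcp_rot: [179.9, -0.0, 92.4]
wrist_force: [-0.3, -0.6, -0.2]
opening: 0.0853
grasp_force: 0.0
[0.5798 0.1361 0.219 ] [1.7993e+02 1.0000e-02 9.2440e+01]
```

```bash
python3 -m crank '[{"gripper":85,"travel":[-45.7,-20.6,0],"twist":[0,0,0]},{"gripper":85,"travel":[-45.7,-20.6,0],"twist":[0,0,0]},{"gripper":85,"travel":[-45.7,-20.6,0],"twist":[0,0,0]},{"gripper":85,"travel":[-45.7,-20.6,0],"twist":[0,0,0]},{"gripper":85,"travel":[-45.7,-20.6,0],"twist":[0,0,0]},{"gripper":85,"travel":[-45.7,-20.6,0],"twist":[0,0,0]},{"gripper":85,"travel":[-45.7,-20.6,0],"twist":[0,0,0]}]'
python3 -m crank '[{"gripper":85,"travel":[0,0,0],"twist":[0,0,-0.1715]},{"gripper":85,"travel":[0,0,0],"twist":[0,0,-0.1715]},{"gripper":85,"travel":[0,0,0],"twist":[0,0,-0.1715]},{"gripper":85,"travel":[0,0,0],"twist":[0,0,-0.1715]},{"gripper":85,"travel":[0,0,0],"twist":[0,0,-0.1715]},{"gripper":85,"travel":[0,0,0],"twist":[0,0,-0.1715]},{"gripper":85,"travel":[0,0,0],"twist":[0,0,-0.1715]},{"gripper":85,"travel":[0,0,0],"twist":[0,0,-0.1715]},{"gripper":85,"travel":[0,0,0],"twist":[0,0,0]},{"gripper":85,"travel":[0,0,0],"twist":[0,0,0]}]'
python3 -c "
from h import *
chk('ba',(448.7,-189.3),81,22,54,.028)"
python3 -m crank '[{"gripper":85,"travel":[0,0,50],"twist":[0,0,0]},{"gripper":85,"travel":[0,0,50],"twist":[0,0,0]},{"gripper":85,"travel":[0,0,45],"twist":[0,0,0]},{"gripper":85,"travel":[0,0,0],"twist":[0,0,0]},{"gripper":85,"travel":[0,0,0],"twist":[0,0,0]},{"gripper":85,"travel":[0,0,0],"twist":[0,0,0]}]'
```

```text
time: 54.38
ee_pos: [0.4483, -0.1907, 0.2184]
tcp_rot: [179.9, -0.1, 92.4]
wrist_force: [0.4, 0.4, 0.8]
opening: 0.0848
grasp_force: 0.0
time: 55.62
ee_pos: [0.4494, -0.1895, 0.2192]
tcp_rot: [179.9, 0.1, 170.8]
wrist_force: [0.2, -0.3, -0.2]
opening: 0.0848
grasp_force: 0.0
ba px [[328.3999938964844, 148.6999969482422], [308.1000061035156, 148.8000030517578], [308.79998779296875, 196.5], [328.20001220703125, 196.39999389648438]] moved [2.9 3.2 0.  0. ] mean [ 449.  -187.7] sides [21.7 54.8 22.  53.4]
[ 0.4495 -0.1895  0.2195] [1.799e+02 1.000e-01 1.709e+02]
time: 56.42
ee_pos: [0.4513, -0.19, 0.0773]
tcp_rot: [180.0, 0.4, 171.0]
wrist_force: [-0.0, -0.0, -0.9]
opening: 0.0849
grasp_force: 0.0
```

```bash
python3 -m crank '[{"gripper":85,"travel":[1,0,40],"twist":[0,0,0]},{"gripper":85,"travel":[0,0,17],"twist":[0,0,0]},{"gripper":85,"travel":[0,0,8],"twist":[0,0,0]},{"gripper":85,"travel":[0,0,0],"twist":[0,0,0]},{"gripper":14,"travel":[0,0,0],"twist":[0,0,0]},{"gripper":14,"travel":[0,0,0],"twist":[0,0,0]},{"gripper":14,"travel":[0,0,0],"twist":[0,0,0]},{"gripper":14,"travel":[0,0,0],"twist":[0,0,0]},{"gripper":14,"travel":[0,0,0],"twist":[0,0,0]},{"gripper":14,"travel":[0,0,0],"twist":[0,0,0]},{"gripper":14,"travel":[0,0,0],"twist":[0,0,0]}]' 60
python3 -m crank '[{"gripper":14,"travel":[0,0,-50],"twist":[0,0,0]},{"gripper":14,"travel":[0,0,-50],"twist":[0,0,0]},{"gripper":14,"travel":[0,0,-40],"twist":[0,0,0]},{"gripper":14,"travel":[0,0,0],"twist":[0,0,0.1715]},{"gripper":14,"travel":[0,0,0],"twist":[0,0,0.1715]},{"gripper":14,"travel":[0,0,0],"twist":[0,0,0.1715]},{"gripper":14,"travel":[0,0,0],"twist":[0,0,0.1715]},{"gripper":14,"travel":[0,0,0],"twist":[0,0,0.1715]},{"gripper":14,"travel":[0,0,0],"twist":[0,0,0.1715]},{"gripper":14,"travel":[0,0,0],"twist":[0,0,0.1715]},{"gripper":14,"travel":[0,0,0],"twist":[0,0,0.1715]},{"gripper":14,"travel":[0,0,0],"twist":[0,0,0]}]'
python3 -c "
from h import *
o=bot.get_obs();print(o['ee_pos'].round(4),o['tcp_rot'].round(2))"
```

```text
time: 57.8
ee_pos: [0.4496, -0.1895, 0.0106]
tcp_rot: [180.0, 0.2, 171.0]
wrist_force: [-1.6, 0.2, 5.6]
opening: 0.0205
grasp_force: 59.3
time: 59.3
ee_pos: [0.4486, -0.1893, 0.1495]
tcp_rot: [179.9, -0.0, 92.5]
wrist_force: [0.4, 0.2, -1.6]
opening: 0.0204
grasp_force: 58.9
[ 0.4486 -0.1893  0.1495] [ 1.7988e+02 -4.0000e-02  9.2500e+01]
```

```bash
python3 -m crank '[{"gripper":14,"travel":[47.1,14.7,0],"twist":[0,0,0]},{"gripper":14,"travel":[47.1,14.7,0],"twist":[0,0,0]},{"gripper":14,"travel":[47.1,14.7,0],"twist":[0,0,0]},{"gripper":14,"travel":[47.1,14.7,0],"twist":[0,0,0]},{"gripper":14,"travel":[47.1,14.7,0],"twist":[0,0,0]},{"gripper":14,"travel":[47.1,14.7,0],"twist":[0,0,0]},{"gripper":14,"travel":[47.1,14.7,0],"twist":[0,0,0]},{"gripper":14,"travel":[47.1,14.7,0],"twist":[0,0,0]},{"gripper":14,"travel":[47.1,14.7,0],"twist":[0,0,0]},{"gripper":14,"travel":[47.1,14.7,0],"twist":[0,0,0]},{"gripper":14,"travel":[0,0,0],"twist":[0,0,0]}]'
python3 -m crank '[{"gripper":14,"travel":[0,0,50],"twist":[0,0,0]},{"gripper":14,"travel":[0,0,46],"twist":[0,0,0]},{"gripper":14,"travel":[0,0,0],"twist":[0,0,0]},{"gripper":14,"travel":[0,0,0],"twist":[0,0,0]},{"gripper":14,"travel":[0,0,0],"twist":[0,0,0]}]'
```

```text
time: 60.68
ee_pos: [0.5756, 0.2903, 0.1488]
tcp_rot: [179.9, 0.0, 92.9]
wrist_force: [-0.4, -1.1, -2.7]
opening: 0.0207
grasp_force: 59.2
time: 61.3
ee_pos: [0.5773, 0.2878, 0.0574]
tcp_rot: [179.6, -0.1, 92.5]
wrist_force: [-0.1, 0.0, -2.6]
opening: 0.0207
grasp_force: 59.2
```

```bash
python3 -m crank '[{"gripper":14,"travel":[0,-1,16],"twist":[0,0,0]},{"gripper":14,"travel":[0,0,11],"twist":[0,0,0]},{"gripper":14,"travel":[0,0,6.5],"twist":[0,0,0]},{"gripper":14,"travel":[0,0,0],"twist":[0,0,0]}]'
python3 -m crank '[{"gripper":36,"travel":[0,0,0],"twist":[0,0,0]},{"gripper":36,"travel":[0,0,0],"twist":[0,0,0]},{"gripper":36,"travel":[0,0,0],"twist":[0,0,0]}]'
python3 -m crank '[{"gripper":36,"travel":[0,0,-50],"twist":[0,0,0]},{"gripper":85,"travel":[0,0,-50],"twist":[0,0,0]},{"gripper":85,"travel":[0,0,-50],"twist":[0,0,0]},{"gripper":85,"travel":[0,0,-50],"twist":[0,0,0]},{"gripper":85,"travel":[-35,-20,-25],"twist":[0,0,0]},{"gripper":85,"travel":[-35,-20,-25],"twist":[0,0,0]},{"gripper":85,"travel":[-30,-10,0],"twist":[0,0,0]},{"gripper":85,"travel":[0,0,0],"twist":[0,0,0]},{"gripper":85,"travel":[0,0,0],"twist":[0,0,0]}]'
python3 - <<'E'
from h import *
i,c=snap('rack_all')
o=bot.get_obs();print(o['ee_pos'].round(4),o['tcp_rot'].round(2))
cv2.imwrite('pics/ra.png',cv2.convertScaleAbs(cv2.resize(i[0:270,220:460],None,fx=2.2,fy=2.2,interpolation=cv2.INTER_CUBIC),alpha=1.25))
E
```

```text
time: 61.8
ee_pos: [0.5746, 0.2872, 0.0226]
tcp_rot: [179.8, -0.0, 92.4]
wrist_force: [-7.5, -3.6, 13.9]
opening: 0.0204
grasp_force: 61.4
time: 62.18
ee_pos: [0.5751, 0.2874, 0.0208]
tcp_rot: [179.8, -0.0, 92.4]
wrist_force: [0.5, -0.2, -0.4]
opening: 0.036
grasp_force: 0.0
time: 63.3
ee_pos: [0.5289, 0.1857, 0.2706]
tcp_rot: [179.8, -0.0, 92.4]
wrist_force: [-0.7, 0.3, -0.1]
opening: 0.0847
grasp_force: 0.0
[0.5289 0.1859 0.2703] [ 1.7986e+02 -1.0000e-02  9.2450e+01]
```

View pics/ra.png

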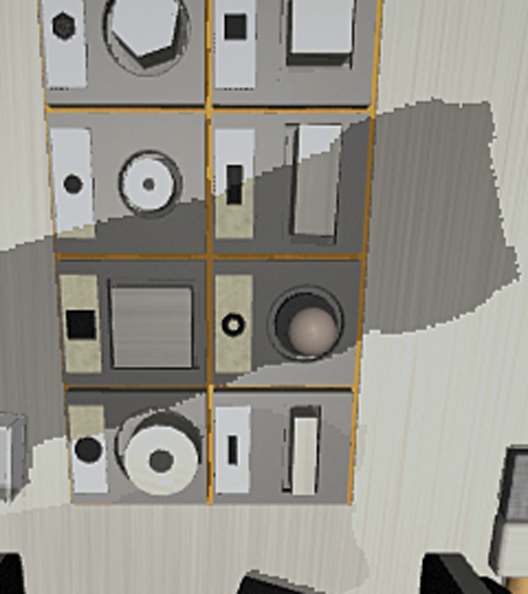

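Pieces are shown in their pockets: hex, square, pin, bar, plate, slim and disc, with the ball untouched. The disc at (161,460) sits off-centre, so I check its height with two views.

Run:
```python
from h import *
i,c=load('rack_all');i1,c1=load('rk1')
p=np.array([161,460.5])/2.2+[219.8,-.2];p1=np.array([258+211/3.333,132+150/3.333])
for z in(.036,.04,.044,.048,.052):print(z,ray(c,p,z)*1000,ray(c1,p1,z)*1000)
pin=np.array([148.5,184])/2.2+[219.8,-.2];print("pin",ray(c,pin,.04)*1000)
# disc top outline in this view
q=np.array([[123,460],[200,460],[161,424],[161,497]])/2.2+[219.8,-.2]
print(ray(c,q,.04)*1000)
```

```text
0.036 [[497.5325472  131.29948386]] [[497.80183645 131.4254535 ]]
0.04 [[497.83942855 132.67354066]] [[497.77765381 132.33392064]]
0.044 [[498.1463099  134.04759747]] [[497.75347118 133.24238778]]
0.048 [[498.45319124 135.42165428]] [[497.72928855 134.15085492]]
0.052 [[498.76007259 136.79571108]] [[497.70510591 135.05932206]]
pin [[488.8146129  283.88441626]]
[[475.69004512 132.06092156]
 [520.56928075 133.92676368]
 [497.46757975 154.79995906]
 [498.22372118 109.80666657]]
```

The two views agree at z = 40 mm, so the disc lies flat on its floor. Next I move to view the pallet and its outline.

```bash
python3 -m crank '[{"gripper":85,"travel":[-47.8,-6.1,0],"twist":[0,0,0]},{"gripper":85,"travel":[-47.8,-6.1,0],"twist":[0,0,0]},{"gripper":85,"travel":[-47.8,-6.1,0],"twist":[0,0,0]},{"gripper":85,"travel":[-47.8,-6.1,0],"twist":[0,0,0]},{"gripper":85,"travel":[-47.8,-6.1,0],"twist":[0,0,0]},{"gripper":85,"travel":[-47.8,-6.1,0],"twist":[0,0,0]},{"gripper":85,"travel":[-47.8,-6.1,0],"twist":[0,0,0]},{"gripper":85,"travel":[0,0,0],"twist":[0,0,0]},{"gripper":85,"travel":[0,0,0],"twist":[0,0,0]}]'
python3 - <<'E'
from h import *
i,c=snap('pal')
q=proj(c,[(.587,-.023,.032),(.562,-.2645,0)]);print(q)
a=i[0:300,260:540];k=cv2.convertScaleAbs(cv2.resize(a,None,fx=2,fy=2,interpolation=cv2.INTER_CUBIC),alpha=1.6)
cv2.imwrite('pics/palk.png',k)
E
```

```text
time: 64.47
ee_pos: [0.5006, -0.1502, 0.2702]
tcp_rot: [179.9, -0.0, 92.4]
wrist_force: [0.1, -0.9, -0.1]
opening: 0.0852
grasp_force: 0.0
[[398.94695451  62.11554573]
 [357.47049317 242.51071443]]
```

View pics/palk.png

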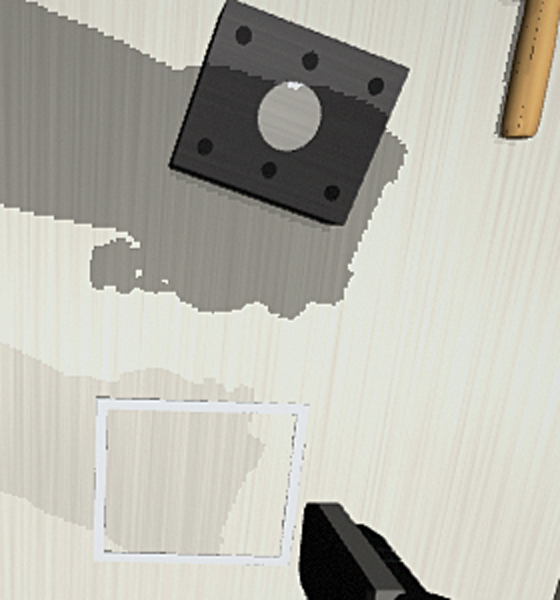

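The pallet has top corners near (228,0), (409,70), (340,222), (173,163) in the crop, with a central light disc at (289,116). The tape's inner corners are (106,409), (297,413), (284,553), (103,553).

```bash
cat >> h.py <<'E'
def pallet(i,c,show=True):
    "dark blob -> hull; yaw and centre from its rectangle on the top plane; light disc as the centre"
    g=cv2.cvtColor(i,cv2.COLOR_BGR2GRAY);m=((g<88)&((i.max(2).astype(int)-i.min(2))<25)).astype(np.uint8)
    m[255:]=0
    cs=cv2.findContours(m,cv2.RETR_EXTERNAL,cv2.CHAIN_APPROX_NONE)[0]
    k=max(cs,key=cv2.contourArea);w=(ray(c,k[:,0],.032)*1000).astype(np.float32);r=cv2.minAreaRect(w)
    f=np.zeros_like(m);cv2.drawContours(f,[cv2.convexHull(k)],-1,1,-1);f=cv2.erode(f,np.ones((7,7)))
    l=((g>np.percentile(g[f>0],50)+30)&(f>0)).astype(np.uint8)
    cc=cv2.findContours(l,cv2.RETR_EXTERNAL,cv2.CHAIN_APPROX_NONE)[0];d=max(cc,key=cv2.contourArea) if cc else None
    e=cv2.minEnclosingCircle(d) if d is not None else None
    print("rect",np.round(r[0],1),np.round(r[1],1),round(r[2],1),"disc",None if e is None else (np.round(e[0],1),round(e[1],1),(ray(c,e[0],.032)*1000).round(1)))
    return w
E
python3 - <<'E'
from h import *
i,c=load('pal')
K=lambda p:np.array(p,float)/2+[259.75,-.25]
w=ray(c,K([(228,-1),(409,70),(340,222),(173,163)]),.032)*1000;d=np.roll(w,-1,0)-w
print(w.round(1).tolist(),w.mean(0),np.hypot(*d.T).round(1),np.degrees(np.arctan2(d[:,1],d[:,0])).round(1),ray(c,K((289,116)),.032)*1000)
w=ray(c,K([(106,409),(297,413),(284,553),(103,553)]),0)*1000;d=np.roll(w,-1,0)-w
print(w.round(1).tolist(),w.mean(0),np.hypot(*d.T).round(1),np.degrees(np.arctan2(d[:,1],d[:,0])).round(1))
pallet(i,c)
E
```

```text
[[552.3, 38.4], [656.7, 8.2], [630.0, -74.7], [528.1, -46.1]] [591.80388548 -18.53691245] [108.7  87.2 105.9  87.9] [ -16.1 -107.8  164.3   74. ] [[592.50993536 -18.17113164]]
[[494.2, -208.3], [629.6, -205.5], [633.7, -317.6], [496.1, -323.3]] [ 563.40599241 -263.68424212] [135.4 112.2 137.8 115.1] [   1.2  -87.9 -177.6   90.9]
rect [393.1 -61.1] [541.2 183.5] 2.5 disc (array([112., 108.]), 113.6, array([[251.7, -87.8]]))
```

Measured pallet: centre (592,−18), yaw −16°. Mark: centre (563,−264), yaw about 1.2°. I'll push on the pallet's +y face with two spread fingers, which also squares it up.

```bash
python3 -m crank '[{"gripper":60,"travel":[0,0,0],"twist":[0,0,0.021]},{"gripper":60,"travel":[41.6,19.9,0],"twist":[0,0,0]},{"gripper":60,"travel":[41.6,19.9,0],"twist":[0,0,0]},{"gripper":60,"travel":[41.6,19.9,0],"twist":[0,0,0]},{"gripper":60,"travel":[41.6,19.9,0],"twist":[0,0,0]},{"gripper":60,"travel":[41.6,19.9,0],"twist":[0,0,0]},{"gripper":60,"travel":[0,0,0],"twist":[0,0,0]},{"gripper":60,"travel":[0,0,0],"twist":[0,0,0]}]'
python3 -m crank '[{"gripper":60,"travel":[0,0,50],"twist":[0,0,0]},{"gripper":60,"travel":[0,0,50],"twist":[0,0,0]},{"gripper":60,"travel":[0,0,50],"twist":[0,0,0]},{"gripper":60,"travel":[0,0,50],"twist":[0,0,0]},{"gripper":60,"travel":[0,0,0],"twist":[0,0,0]},{"gripper":60,"travel":[0,0,0],"twist":[0,0,0]},{"gripper":60,"travel":[0,0,0],"twist":[0,0,0]}]'
python3 - <<'E'
from h import *
i,c=snap('push0')
o=bot.get_obs();print(o['ee_pos'].round(4),o['tcp_rot'].round(2),o['opening'])
g=cv2.cvtColor(i,cv2.COLOR_BGR2GRAY);q=proj(c,[(.5923,-.0183,.032)]);print(q)
E
```

```text
time: 65.53
ee_pos: [0.595, 0.06, 0.271]
tcp_rot: [179.8, -0.0, 91.3]
wrist_force: [0.0, -0.0, 0.2]
opening: 0.0603
grasp_force: 0.0
time: 66.4
ee_pos: [0.5972, 0.0593, 0.0741]
tcp_rot: [179.6, -0.0, 91.2]
wrist_force: [0.3, 0.2, 0.6]
opening: 0.0598
grasp_force: 0.0
[0.5971 0.0593 0.0736] [ 1.7962e+02 -3.0000e-02  9.1220e+01] 0.05999026061960941
[[309.07891303 327.4124388 ]]
```

```bash
python3 -m crank '[{"gripper":60,"travel":[0,0,40],"twist":[0,0,0]},{"gripper":60,"travel":[0,0,20],"twist":[0,0,0]},{"gripper":60,"travel":[0,0,8],"twist":[0,0,0]},{"gripper":60,"travel":[0,0,0],"twist":[0,0,0]},{"gripper":60,"travel":[0,0,0],"twist":[0,0,0]}]'
python3 -m crank '[{"gripper":60,"travel":[-10,0,0],"twist":[0,0,0]},{"gripper":60,"travel":[-10,0,0],"twist":[0,0,0]},{"gripper":60,"travel":[-10,0,0],"twist":[0,0,0]},{"gripper":60,"travel":[-10,0,0],"twist":[0,0,0]},{"gripper":60,"travel":[-10,0,0],"twist":[0,0,0]},{"gripper":60,"travel":[-10,0,0],"twist":[0,0,0]},{"gripper":60,"travel":[-10,0,0],"twist":[0,0,0]},{"gripper":60,"travel":[-10,0,0],"twist":[0,0,0]},{"gripper":60,"travel":[-10,0,0],"twist":[0,0,0]},{"gripper":60,"travel":[-10,0,0],"twist":[0,0,0]},{"gripper":60,"travel":[-10,0,0],"twist":[0,0,0]},{"gripper":60,"travel":[-10,0,0],"twist":[0,0,0]}]'
```

```text
time: 67.08
ee_pos: [0.5969, 0.0594, 0.0045]
tcp_rot: [179.7, -0.0, 91.2]
wrist_force: [0.1, 0.5, 0.3]
opening: 0.0601
grasp_force: 0.0
time: 68.58
ee_pos: [0.599, -0.0602, 0.0039]
tcp_rot: [179.8, -0.2, 91.3]
wrist_force: [0.5, 8.5, 3.6]
opening: 0.0597
grasp_force: 4.3
```

```bash
python3 -m crank '[{"gripper":60,"travel":[-10,0,0],"twist":[0,0,0]},{"gripper":60,"travel":[-10,0,0],"twist":[0,0,0]},{"gripper":60,"travel":[-10,0,0],"twist":[0,0,0]},{"gripper":60,"travel":[-10,0,0],"twist":[0,0,0]},{"gripper":60,"travel":[-10,0,0],"twist":[0,0,0]},{"gripper":60,"travel":[-10,0,0],"twist":[0,0,0]},{"gripper":60,"travel":[-10,0,0],"twist":[0,0,0]},{"gripper":60,"travel":[-10,0,0],"twist":[0,0,0]},{"gripper":60,"travel":[-10,0,0],"twist":[0,0,0]},{"gripper":60,"travel":[-10,0,0],"twist":[0,0,0]},{"gripper":60,"travel":[-10,0,0],"twist":[0,0,0]},{"gripper":60,"travel":[-10,0,0],"twist":[0,0,0]}]'
python3 -m crank '[{"gripper":60,"travel":[-4,0,0],"twist":[0,0,0]},{"gripper":60,"travel":[0,0,0],"twist":[0,0,0]},{"gripper":60,"travel":[20,0,0],"twist":[0,0,0]},{"gripper":60,"travel":[0,0,-50],"twist":[0,0,0]},{"gripper":60,"travel":[-20,-10,-60],"twist":[0,0,0]},{"gripper":60,"travel":[-30,-10,-60],"twist":[0,0,0]},{"gripper":60,"travel":[-40,-10,-60],"twist":[0,0,0]},{"gripper":60,"travel":[-20,0,-30],"twist":[0,0,0]},{"gripper":60,"travel":[0,0,0],"twist":[0,0,0]},{"gripper":60,"travel":[0,0,0],"twist":[0,0,0]}]'
python3 - <<'E'
from h import *
i,c=snap('pal2')
o=bot.get_obs();print(o['ee_pos'].round(4),o['tcp_rot'].round(2))
g=cv2.cvtColor(i,cv2.COLOR_BGR2GRAY)
q=proj(c,[(.59,-.25,.032),(.53,-.2,.032),(.65,-.3,.032)]);print(q.round())
# dark blob nearest the expected centre: size, box
for T in(60,75,90,110):
    m=(g<T).astype(np.uint8);n,l,s,ce=cv2.connectedComponentsWithStats(m)
    k=[(s[j].tolist(),ce[j].round(1).tolist(),) for j in range(1,n) if 3000<s[j,4]<30000];print(T,k)
E
```

```text
time: 70.08
ee_pos: [0.6014, -0.18, 0.0039]
tcp_rot: [179.8, -0.2, 91.3]
wrist_force: [0.6, 9.3, 4.2]
opening: 0.0599
grasp_force: 4.7
time: 71.32
ee_pos: [0.5746, -0.266, 0.2472]
tcp_rot: [179.9, -0.1, 91.2]
wrist_force: [-0.4, -0.2, -0.8]
opening: 0.0604
grasp_force: 0.0
[ 0.5745 -0.2658  0.2468] [ 1.7993e+02 -7.0000e-02  9.1260e+01]
[[332. 159.]
 [281. 114.]
 [380. 201.]]
60 [([508, 0, 132, 307, 16866], [570.7, 129.2]), ([305, 109, 97, 62, 3987], [357.7, 134.4])]
75 [([508, 0, 132, 308, 17244], [571.2, 129.1]), ([304, 109, 98, 79, 6542], [351.8, 146.9])]
90 [([508, 0, 132, 309, 17585], [571.5, 129.1]), ([304, 107, 99, 81, 6659], [351.8, 146.8])]
110 [([508, 0, 132, 309, 18005], [572.3, 128.8])]
```

```bash
cat > pal.py <<'E'
from h import *
def pal(i,c,near):
    "edge lines of the dark blob on the top (z=.032) and bench (z=0) planes, and its light disc"
    g=cv2.cvtColor(i,cv2.COLOR_BGR2GRAY);m=(g<88).astype(np.uint8);n,l,s,ce=cv2.connectedComponentsWithStats(m)
    j=min((j for j in range(1,n) if 3000<s[j,4]<12000),key=lambda j:np.hypot(*(ce[j]-near)))
    k=cv2.findContours((l==j).astype(np.uint8),cv2.RETR_EXTERNAL,cv2.CHAIN_APPROX_NONE)[0][0]
    h=cv2.convexHull(k);a=cv2.approxPolyDP(h,4,True)[:,0];print("poly",a.tolist())
    out={}
    x0,y0,w,hh=s[j,:4]
    P=k[:,0].astype(float)
    for nm,sel in [("right",(P[:,0]>x0+.7*w)&(abs(P[:,1]-y0-hh/2)<.33*hh)),("left",(P[:,0]<x0+.3*w)&(abs(P[:,1]-y0-hh/2)<.33*hh)),("bot",(P[:,1]>y0+.75*hh)&(abs(P[:,0]-x0-w/2)<.33*w)),("top",(P[:,1]<y0+.25*hh)&(abs(P[:,0]-x0-w/2)<.33*w))]:
        for z in(.032,0):
            q=(ray(c,P[sel],z)*1000).astype(np.float32);v=cv2.fitLine(q,cv2.DIST_HUBER,0,.01,.01).ravel()
            an=np.degrees(np.arctan2(v[1],v[0]));an=(an+45)%90-45
            print(nm,z,"mid",v[2:].round(1),"yaw",an.round(1))
    f=np.zeros_like(m);cv2.drawContours(f,[h],-1,1,-1);f=cv2.erode(f,np.ones((9,9)))
    L=((g>120)&(f>0)).astype(np.uint8);n,l2,s2,c2=cv2.connectedComponentsWithStats(L);b=1+np.argmax(s2[1:,4])
    print("disc",s2[b].tolist(),c2[b],ray(c,c2[b],.032)*1000)
E
python3 - <<'E'
from pal import *
i,c=load('pal2');pal(i,c,(352,147))
T=c["camera_from_world"];print(-T[:3,:3].T@T[:3,3])
E
```

```text
poly [[402, 111], [395, 186], [306, 186], [305, 110]]
right 0.032 mid [ 666.6 -236.2] yaw 0.8
right 0 mid [ 674.9 -240.3] yaw 0.8
left 0.032 mid [ 557.7 -232.3] yaw 0.4
left 0 mid [ 556.3 -238.2] yaw 0.4
bot 0.032 mid [ 613.  -282.1] yaw 1.2
bot 0 mid [ 629.5 -290. ] yaw 1.2
top 0.032 mid [ 608.3 -193.2] yaw 1.3
top 0 mid [ 615.3 -193.3] yaw 1.3
disc [339, 157, 13, 8, 47] [344.68085106 160.76595745] [[ 604.51614566 -251.70586395]]
[ 0.57392182 -0.19074191  0.39016778]
```

The pallet is now square (yaw about 1°) at (611.5,−237.6); the target is (563,−264). Next a push in −x on its +x face, fingers spread along y.

```bash
python3 -m crank '[{"gripper":46,"travel":[0,0,0],"twist":[0,0,-0.1744]},{"gripper":46,"travel":[0,0,0],"twist":[0,0,-0.1744]},{"gripper":46,"travel":[0,0,0],"twist":[0,0,-0.1744]},{"gripper":46,"travel":[0,0,0],"twist":[0,0,-0.1744]},{"gripper":46,"travel":[0,0,0],"twist":[0,0,-0.1744]},{"gripper":46,"travel":[0,0,0],"twist":[0,0,-0.1744]},{"gripper":46,"travel":[0,0,0],"twist":[0,0,-0.1744]},{"gripper":46,"travel":[0,0,0],"twist":[0,0,-0.1744]},{"gripper":46,"travel":[0,0,0],"twist":[0,0,-0.1744]},{"gripper":46,"travel":[0,0,50],"twist":[0,0,0]},{"gripper":46,"travel":[0,0,50],"twist":[0,0,0]},{"gripper":46,"travel":[0,0,40],"twist":[0,0,0]}]'
python3 -m crank '[{"gripper":46,"travel":[-36,11.2,0],"twist":[0,0,0]},{"gripper":46,"travel":[-36,11.2,0],"twist":[0,0,0]},{"gripper":46,"travel":[-36,11.2,0],"twist":[0,0,0]},{"gripper":46,"travel":[0,0,0],"twist":[0,0,0]},{"gripper":46,"travel":[0,0,0],"twist":[0,0,0]},{"gripper":46,"travel":[0,0,0],"twist":[0,0,0]}]'
python3 -c "
from h import *
o=bot.get_obs();print(o['ee_pos'].round(4),o['tcp_rot'].round(2),o['q'].round(1))"
```

```text
time: 72.88
ee_pos: [0.574, -0.2651, 0.1047]
tcp_rot: [179.9, 0.0, -178.8]
wrist_force: [-0.2, -1.2, -0.6]
opening: 0.046
grasp_force: 0.0
time: 73.62
ee_pos: [0.6816, -0.2309, 0.1086]
tcp_rot: [180.0, 0.1, -178.9]
wrist_force: [0.0, 0.4, 0.1]
opening: 0.0459
grasp_force: 0.0
[ 0.6816 -0.2309  0.1086] [ 1.7998e+02  1.5000e-01 -1.7885e+02] [-18.7  28.2  25.1  86.7   0.1 -19.9]
```

```bash
python3 -m crank '[{"gripper":46,"travel":[-2,0,30],"twist":[0,0,0]},{"gripper":46,"travel":[0,0,30],"twist":[0,0,0]},{"gripper":46,"travel":[0,0,0],"twist":[0,0,0]},{"gripper":46,"travel":[0,0,0],"twist":[0,0,0]}]'
python3 -c "
from h import *
bot.camera('wrist');o=bot.get_obs();print(o['ee_pos'].round(4),o['tcp_rot'].round(2),o['q'].round(1))"
```

```text
time: 74.12
ee_pos: [0.6847, -0.2313, 0.0503]
tcp_rot: [-180.0, 0.3, -178.9]
wrist_force: [0.5, -0.5, 0.6]
opening: 0.0457
grasp_force: 0.0
[ 0.6851 -0.2313  0.0508] [-179.97    0.31 -178.86] [-18.7  28.9  19.6  80.5   0.1 -19.8]
```

```bash
python3 -m crank '[{"gripper":46,"travel":[0,0,25],"twist":[0,0,0]},{"gripper":46,"travel":[0,0,14],"twist":[0,0,0]},{"gripper":46,"travel":[0,0,6],"twist":[0,0,0]},{"gripper":46,"travel":[0,0,0],"twist":[0,0,0]},{"gripper":46,"travel":[0,0,0],"twist":[0,0,0]}]'
python3 -m crank '[{"gripper":46,"travel":[8,0,0],"twist":[0,0,0]},{"gripper":46,"travel":[8,0,0],"twist":[0,0,0]},{"gripper":46,"travel":[8,0,0],"twist":[0,0,0]},{"gripper":46,"travel":[8,0,0],"twist":[0,0,0]},{"gripper":46,"travel":[8,0,0],"twist":[0,0,0]},{"gripper":46,"travel":[8,0,0],"twist":[0,0,0]},{"gripper":46,"travel":[4,0,0],"twist":[0,0,0]},{"gripper":46,"travel":[2,0,0],"twist":[0,0,0]},{"gripper":46,"travel":[0,0,0],"twist":[0,0,0]}]'
```

```text
time: 74.8
ee_pos: [0.6852, -0.231, 0.0046]
tcp_rot: [-180.0, 0.2, -178.8]
wrist_force: [0.0, -0.5, 0.6]
opening: 0.0462
grasp_force: 0.0
time: 75.92
ee_pos: [0.6311, -0.232, 0.0042]
tcp_rot: [-180.0, 0.3, -178.8]
wrist_force: [3.6, 0.1, 1.6]
opening: 0.046
grasp_force: 1.9
```

```bash
python3 -m crank '[{"gripper":46,"travel":[2,0,0],"twist":[0,0,0]},{"gripper":46,"travel":[0,0,0],"twist":[0,0,0]},{"gripper":46,"travel":[-15,0,0],"twist":[0,0,0]},{"gripper":60,"travel":[0,0,-50],"twist":[0,0,0]},{"gripper":60,"travel":[0,0,-50],"twist":[0,0,0]},{"gripper":60,"travel":[25,0,-50],"twist":[0,0,0]},{"gripper":60,"travel":[25,0,-50],"twist":[0,0,0]},{"gripper":60,"travel":[25,0,-40],"twist":[0,0,0]}]'
python3 -m crank '[{"gripper":60,"travel":[0,0,0],"twist":[0,0,0.1744]},{"gripper":60,"travel":[0,0,0],"twist":[0,0,0.1744]},{"gripper":60,"travel":[0,0,0],"twist":[0,0,0.1744]},{"gripper":60,"travel":[0,0,0],"twist":[0,0,0.1744]},{"gripper":60,"travel":[0,0,0],"twist":[0,0,0.1744]},{"gripper":60,"travel":[0,0,0],"twist":[0,0,0.1744]},{"gripper":60,"travel":[0,0,0],"twist":[0,0,0.1744]},{"gripper":60,"travel":[0,0,0],"twist":[0,0,0.1744]},{"gripper":60,"travel":[0,0,0],"twist":[0,0,0.1744]},{"gripper":60,"travel":[0,0,0],"twist":[0,0,0]},{"gripper":60,"travel":[0,0,0],"twist":[0,0,0]}]'
python3 - <<'E'
from pal import *
i,c=snap('pal3');o=bot.get_obs();print(o['ee_pos'].round(4),o['tcp_rot'].round(2))
q=proj(c,[.5628,-.2376,.032])[0];print(q);pal(i,c,q)
E
```

```text
time: 76.92
ee_pos: [0.5667, -0.2333, 0.2455]
tcp_rot: [-180.0, 0.2, -178.8]
wrist_force: [0.7, -0.9, 0.4]
opening: 0.0601
grasp_force: 0.0
time: 78.3
ee_pos: [0.5678, -0.2333, 0.2432]
tcp_rot: [179.9, -0.0, 91.4]
wrist_force: [0.6, -0.6, 0.4]
opening: 0.0598
grasp_force: 0.0
[ 0.5678 -0.2333  0.2432] [ 1.7984e+02 -2.0000e-02  9.1410e+01]
[314.56090952 176.29683234]
poly [[364, 140], [360, 213], [272, 212], [269, 139]]
right 0.032 mid [ 619. -227.] yaw 1.7
right 0 mid [ 623.7 -233.2] yaw 1.7
left 0.032 mid [ 510.6 -242.1] yaw 1.3
left 0 mid [ 505.5 -249.7] yaw 1.3
bot 0.032 mid [ 564.5 -283.4] yaw 1.4
bot 0 mid [ 569.8 -294.7] yaw 1.4
top 0.032 mid [ 566.7 -191.8] yaw 1.4
top 0 mid [ 566.7 -194.9] yaw 1.4
disc [302, 163, 30, 30, 702] [316.22934473 177.77777778] [[ 564.80553159 -239.33874866]]
```

Pallet now at (564.8,−239.2), yaw 1.4°. The last 25 mm push in −y comes next.

```bash
python3 -m crank '[{"gripper":60,"travel":[33,-1,0],"twist":[0,0,0]},{"gripper":60,"travel":[33,-1,0],"twist":[0,0,0]},{"gripper":60,"travel":[0,0,0],"twist":[0,0,0]},{"gripper":60,"travel":[0,0,48],"twist":[0,0,0]},{"gripper":60,"travel":[0,0,48],"twist":[0,0,0]},{"gripper":60,"travel":[0,0,48],"twist":[0,0,0]},{"gripper":60,"travel":[0,0,48],"twist":[0,0,0]},{"gripper":60,"travel":[0,0,0],"twist":[0,0,0]},{"gripper":60,"travel":[0,0,0],"twist":[0,0,0]}]'
python3 -m crank '[{"gripper":60,"travel":[0,0,28],"twist":[0,0,0]},{"gripper":60,"travel":[0,0,10],"twist":[0,0,0]},{"gripper":60,"travel":[0,0,5],"twist":[0,0,0]},{"gripper":60,"travel":[0,0,0],"twist":[0,0,0]},{"gripper":60,"travel":[0,0,0],"twist":[0,0,0]}]'
```

```text
time: 79.47
ee_pos: [0.566, -0.1679, 0.0533]
tcp_rot: [179.7, 0.0, 91.2]
wrist_force: [-0.2, 0.5, 1.0]
opening: 0.0598
grasp_force: 0.0
time: 80.1
ee_pos: [0.5659, -0.1674, 0.0093]
tcp_rot: [179.8, 0.0, 91.2]
wrist_force: [-0.7, 0.7, -0.5]
opening: 0.0598
grasp_force: 0.0
```

```bash
python3 -m crank '[{"gripper":60,"travel":[0,0,4],"twist":[0,0,0]},{"gripper":60,"travel":[-8,0,0],"twist":[0,0,0]},{"gripper":60,"travel":[-8,0,0],"twist":[0,0,0]},{"gripper":60,"travel":[-8,0,0],"twist":[0,0,0]},{"gripper":60,"travel":[-8,0,0],"twist":[0,0,0]},{"gripper":60,"travel":[-5,0,0],"twist":[0,0,0]},{"gripper":60,"travel":[-3,0,0],"twist":[0,0,0]},{"gripper":60,"travel":[-2,0,0],"twist":[0,0,0]},{"gripper":60,"travel":[0,0,0],"twist":[0,0,0]}]'
python3 -m crank '[{"gripper":60,"travel":[18,0,0],"twist":[0,0,0]},{"gripper":60,"travel":[0,0,-50],"twist":[0,0,0]},{"gripper":60,"travel":[0,0,-50],"twist":[0,0,0]},{"gripper":60,"travel":[-25,0,-50],"twist":[0,0,0]},{"gripper":60,"travel":[-25,0,-50],"twist":[0,0,0]},{"gripper":60,"travel":[0,0,-50],"twist":[0,0,0]},{"gripper":60,"travel":[0,0,0],"twist":[0,0,0]},{"gripper":60,"travel":[0,0,0],"twist":[0,0,0]}]'
python3 - <<'E'
from pal import *
i,c=snap('pal4');o=bot.get_obs();print(o['ee_pos'].round(4),o['tcp_rot'].round(2))
q=proj(c,[.5648,-.2641,.032])[0];print(q)
cv2.imwrite('pics/pal4k.png',cv2.convertScaleAbs(cv2.resize(i[90:270,220:430],None,fx=3,fy=3,interpolation=cv2.INTER_CUBIC),alpha=1.4))
pal(i,c,q)
E
```

```text
time: 81.22
ee_pos: [0.5662, -0.2088, 0.0043]
tcp_rot: [179.8, -0.1, 91.3]
wrist_force: [-0.0, 5.7, 1.5]
opening: 0.06
grasp_force: 3.1
time: 82.22
ee_pos: [0.5663, -0.2409, 0.2537]
tcp_rot: [179.8, -0.0, 91.2]
wrist_force: [0.3, 0.3, -0.5]
opening: 0.0601
grasp_force: 0.0
[ 0.566  -0.2409  0.2529] [ 1.7992e+02 -5.0000e-02  9.1250e+01]
[317.30396225 189.48372612]
poly [[362, 150], [360, 222], [275, 222], [275, 149]]
right 0.032 mid [ 619.6 -258.8] yaw 0.9
right 0 mid [ 624.4 -266.9] yaw 0.9
left 0.032 mid [ 511.  -260.3] yaw 1.0
left 0 mid [ 506.2 -268.6] yaw 1.0
bot 0.032 mid [ 561.8 -306.9] yaw 1.2
bot 0 mid [ 565.6 -319.3] yaw 1.2
top 0.032 mid [ 550.3 -214.8] yaw 1.2
top 0 mid [ 568.9 -218.7] yaw 1.2
disc [304, 175, 29, 28, 641] [317.78783151 188.50702028] [[ 565.3707284  -262.84511743]]
```

View pics/pal4k.png

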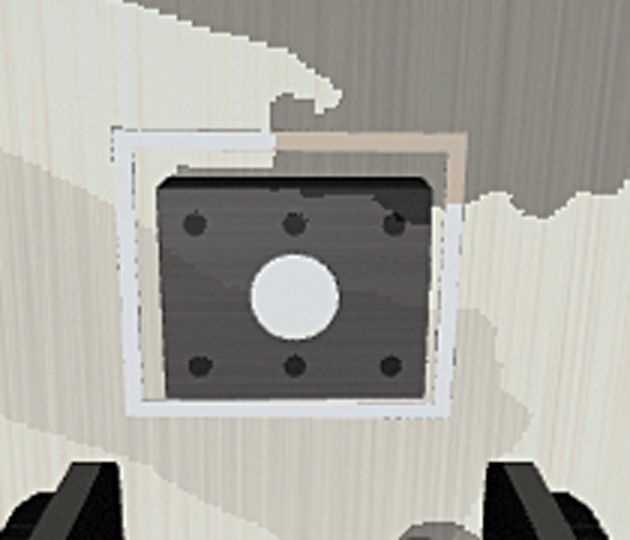

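Run:
```python
from h import *
i,c=load('pal4');K=lambda p:np.array(p,float)/3+[219.67,89.67]
w=ray(c,K([(131,151),(446,152),(435,401),(142,401)]),0)*1000;print(w.round(1),w.mean(0))
print(ray(c,K([(168,178),(425,178)]),0)*1000, ray(c,K([(132,178),(445,178)]),0)*1000)
d=np.roll(w,-1,0)-w;print(np.hypot(*d.T).round(1),np.degrees(np.arctan2(d[:,1],d[:,0])).round(1))
```

```text
[[ 494.7 -208.9]
 [ 628.7 -206.4]
 [ 631.2 -319.9]
 [ 496.1 -322.7]] [ 562.66992183 -264.44673518]
[[ 510.16767811 -219.96810254]
 [ 620.39595874 -217.59276056]] [[ 494.74039339 -220.30054969]
 [ 628.98100197 -217.40775891]]
[134.  113.5 135.1 113.8] [   1.1  -88.7 -178.8   90.7]
```

The view shows the pallet square in the outline, about 2.6 mm too far in +x. I'll give it one small −x nudge.

```bash
python3 -m crank '[{"gripper":46,"travel":[0,0,0],"twist":[0,0,-0.1744]},{"gripper":46,"travel":[0,0,0],"twist":[0,0,-0.1744]},{"gripper":46,"travel":[0,0,0],"twist":[0,0,-0.1744]},{"gripper":46,"travel":[0,0,0],"twist":[0,0,-0.1744]},{"gripper":46,"travel":[0,0,0],"twist":[0,0,-0.1744]},{"gripper":46,"travel":[0,0,0],"twist":[0,0,-0.1744]},{"gripper":46,"travel":[0,0,0],"twist":[0,0,-0.1744]},{"gripper":46,"travel":[0,0,0],"twist":[0,0,-0.1744]},{"gripper":46,"travel":[0,0,0],"twist":[0,0,-0.1744]},{"gripper":46,"travel":[-37,-11.2,0],"twist":[0,0,0]},{"gripper":46,"travel":[-37,-11.2,0],"twist":[0,0,0]},{"gripper":46,"travel":[0,0,0],"twist":[0,0,0]}]'
python3 -m crank '[{"gripper":46,"travel":[0,0,50],"twist":[0,0,0]},{"gripper":46,"travel":[0,0,50],"twist":[0,0,0]},{"gripper":46,"travel":[0,0,50],"twist":[0,0,0]},{"gripper":46,"travel":[0,0,45],"twist":[0,0,0]},{"gripper":46,"travel":[0,0,0],"twist":[0,0,0]},{"gripper":46,"travel":[0,0,0],"twist":[0,0,0]},{"gripper":46,"travel":[0,0,0],"twist":[0,0,0]}]'
```

```text
time: 83.78
ee_pos: [0.6421, -0.2621, 0.2494]
tcp_rot: [179.8, -0.2, -178.8]
wrist_force: [-0.9, -0.7, 0.0]
opening: 0.0458
grasp_force: 0.0
time: 84.65
ee_pos: [0.6423, -0.2625, 0.0624]
tcp_rot: [-179.9, 0.4, -178.8]
wrist_force: [0.0, -0.7, -0.7]
opening: 0.0458
grasp_force: 0.0
```

```bash
python3 -m crank '[{"gripper":46,"travel":[0,0,35],"twist":[0,0,0]},{"gripper":46,"travel":[0,0,14],"twist":[0,0,0]},{"gripper":46,"travel":[0,0,6],"twist":[0,0,0]},{"gripper":46,"travel":[0,0,0],"twist":[0,0,0]},{"gripper":46,"travel":[4,0,0],"twist":[0,0,0]},{"gripper":46,"travel":[4,0,0],"twist":[0,0,0]},{"gripper":46,"travel":[3,0,0],"twist":[0,0,0]},{"gripper":46,"travel":[2,0,0],"twist":[0,0,0]},{"gripper":46,"travel":[0,0,0],"twist":[0,0,0]},{"gripper":46,"travel":[0,0,0],"twist":[0,0,0]}]'; python3 -c "
from h import *
o=bot.get_obs();print(o['ee_pos'].round(4),o['wrist_force'].round(1))"
```

```text
time: 85.9
ee_pos: [0.629, -0.2625, 0.0049]
tcp_rot: [-180.0, 0.3, -178.8]
wrist_force: [5.3, -1.2, 2.0]
opening: 0.0459
grasp_force: 2.4
[ 0.629  -0.2625  0.0049] [ 5.3 -1.2  2. ]
```

```bash
python3 -m crank '[{"gripper":46,"travel":[1.5,0,0],"twist":[0,0,0]},{"gripper":46,"travel":[1,0,0],"twist":[0,0,0]},{"gripper":46,"travel":[0,0,0],"twist":[0,0,0]},{"gripper":46,"travel":[-15,0,0],"twist":[0,0,0]},{"gripper":46,"travel":[0,0,-50],"twist":[0,0,0]},{"gripper":46,"travel":[0,0,-50],"twist":[0,0,0]},{"gripper":46,"travel":[20,0,-50],"twist":[0,0,0]},{"gripper":46,"travel":[30,0,-50],"twist":[0,0,0]},{"gripper":46,"travel":[20,0,-45],"twist":[0,0,0]},{"gripper":46,"travel":[0,0,0],"twist":[0,0,0]},{"gripper":46,"travel":[0,0,0],"twist":[0,0,0]}]'
python3 - <<'E'
from pal import *
i,c=snap('pal5');o=bot.get_obs();print(o['ee_pos'].round(4),o['tcp_rot'].round(2))
q=proj(c,[.5628,-.2641,.032])[0];print(q);pal(i,c,q)
E
```

```text
time: 87.28
ee_pos: [0.5699, -0.2636, 0.2485]
tcp_rot: [180.0, 0.1, -178.8]
wrist_force: [-0.6, 0.3, -1.5]
opening: 0.046
grasp_force: 0.0
[ 0.5699 -0.2635  0.2476] [ 1.7993e+02  4.0000e-02 -1.7884e+02]
[318.36430625 162.94170751]
poly [[358, 114], [356, 206], [284, 206], [280, 115]]
right 0.032 mid [ 556.9 -218.4] yaw 1.8
right 0 mid [ 562.3 -214.3] yaw 1.8
left 0.032 mid [ 559.8 -307.1] yaw 1.3
left 0 mid [ 565.4 -311. ] yaw 1.3
bot 0.032 mid [ 616.4 -261.1] yaw 1.1
bot 0 mid [ 627.1 -268.7] yaw 1.1
top 0.032 mid [ 506.9 -260.5] yaw 1.2
top 0 mid [ 507.8 -260.7] yaw 1.2
disc [305, 148, 30, 30, 710] [319.52112676 162.13943662] [[ 561.81593414 -262.75179027]]
```

Pallet is at about (562,−262.8), yaw 1.2°, within 2 mm of the mark. Finally I return to the earlier rack viewpoint to check that nothing was knocked since, by differencing the pictures.

```bash
python3 -m crank '[{"gripper":85,"travel":[0,0,-5],"twist":[0,0,0.172]},{"gripper":85,"travel":[0,0,-5],"twist":[0,0,0.172]},{"gripper":85,"travel":[0,0,-5],"twist":[0,0,0.172]},{"gripper":85,"travel":[0,0,-5],"twist":[0,0,0.172]},{"gripper":85,"travel":[0,0,-3],"twist":[0,0,0.172]},{"gripper":85,"travel":[0,0,0],"twist":[0,0,0.172]},{"gripper":85,"travel":[0,0,0],"twist":[0,0,0.172]},{"gripper":85,"travel":[0,0,0],"twist":[0,0,0.172]},{"gripper":85,"travel":[0,0,0],"twist":[0,0,0.172]}]'
python3 -m crank '[{"gripper":85,"travel":[50.1,-2.4,0],"twist":[0,0,0]},{"gripper":85,"travel":[50.1,-2.4,0],"twist":[0,0,0]},{"gripper":85,"travel":[50.1,-2.4,0],"twist":[0,0,0]},{"gripper":85,"travel":[50.1,-2.4,0],"twist":[0,0,0]},{"gripper":85,"travel":[50.1,-2.4,0],"twist":[0,0,0]},{"gripper":85,"travel":[50.1,-2.4,0],"twist":[0,0,0]},{"gripper":85,"travel":[50.1,-2.4,0],"twist":[0,0,0]},{"gripper":85,"travel":[50.1,-2.4,0],"twist":[0,0,0]},{"gripper":85,"travel":[50.1,-2.4,0],"twist":[0,0,0]},{"gripper":85,"travel":[0,0,0],"twist":[0,0,0]},{"gripper":85,"travel":[0,0,0],"twist":[0,0,0]}]'
python3 - <<'E'
from h import *
o=bot.get_obs();print(o['ee_pos'].round(4),o['tcp_rot'].round(2))
i,c=snap('rack_end');r,_=load('rack_all')
A=cv2.GaussianBlur(r,(5,5),0);B=cv2.GaussianBlur(i,(5,5),0)
sh,_=cv2.phaseCorrelate(np.float32(cv2.cvtColor(A[:230,230:400],6)),np.float32(cv2.cvtColor(B[:230,230:400],6)));print("shift",sh)
B=cv2.warpAffine(B,np.float32([[1,0,-sh[0]],[0,1,-sh[1]]]),(640,400))
d=cv2.absdiff(A,B).max(2)[4:230,230:400];print(d.mean(),np.percentile(d,[50,95,99,100]))
n,l,s,ce=cv2.connectedComponentsWithStats((d>40).astype(np.uint8));print([(x[4],y.round()) for x,y in zip(s[1:],ce[1:]) if x[4]>12])
# top camera: pallet and tape region against mark
t,ct=snap('t_end','top');q=proj(ct,[.5627,-.2644,.032])[0].astype(int);g=cv2.cvtColor(t,6)[q[1]-30:q[1]+30,q[0]-32:q[0]+32]
n,l,s,ce=cv2.connectedComponentsWithStats((g<70).astype(np.uint8));j=1+np.argmax(s[1:,4]);print(s[j],ray(ct,[q[0]-32+s[j,0]+s[j,2]/2-.5,q[1]-30+s[j,1]+s[j,3]/2-.5],.032)*1000)
E
```

```text
time: 88.45
ee_pos: [0.5701, -0.2634, 0.27]
tcp_rot: [-180.0, -0.1, 92.2]
wrist_force: [-0.1, 0.6, -0.1]
opening: 0.0849
grasp_force: 0.0
time: 89.82
ee_pos: [0.5289, 0.1859, 0.2708]
tcp_rot: [180.0, 0.0, 92.5]
wrist_force: [-0.8, -0.4, 0.6]
opening: 0.0848
grasp_force: 0.0
[0.5289 0.1859 0.2708] [1.7996e+02 5.0000e-02 9.2520e+01]
shift (0.6801906737337049, -0.09410335103683565)
5.6751952108276935 [ 5. 10. 16. 30.]
[]
[  13   12   38   41 1203] [[ 557.65639571 -261.15224285]]
```

```bash
python3 -c "
from workcell import bot
print(bot.job_done())"
```

```text
the job is handed in; nothing more can be done
None
```

All seven pieces are home in their own pockets and the pallet sits square in its outline, about 2 mm off centre; the disc lies flat but about 3.5 mm off its pocket's centre, and the job was handed in at about 90 s.

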